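Load post insulators into a bench test cell and refit its cover

ROBOT

A 7-joint arm with a two-finger parallel gripper is mounted at the origin on the work surface. World frame = base frame: x ahead of the robot, y to its left, z up, the work surface at z = 0. Lengths are in m, angles in rad, forces in N, time in s.
With the tool pointing down it reaches from about 0.425 to 0.95 m from the base axis. Payload 4.7 kg.
Tool frame: the origin (TCP) lies midway between the tips of the shut fingers; the grasp point (between the pads) lies 19 mm behind it; x points along the fingers, y is the direction in which the jaws open and shut, and the axes are right-handed (so a half turn about x gives the same grasp; the last joint's range is limited). The gripper opens to 87 mm and grips with 3 to 60 N. Pads are 19 mm wide; open, the fingers measure 117 mm over their backs; the gripper's body (75 mm by 190 mm) begins 51 mm behind the grasp point.
Start: joints at [-1.367, 0.469, -0.049, 1.532, 0.024, 1.141, -0.082], TCP at [0.156, 0.657, 0.223] pointing down, gripper open.
Joint ranges: [-2.59, 2.59], [-0.33, 1.99], [-1.39, 1.29], [0.1, 2.45], [-1.04, 4.18], [0.21, 1.99], [-2.66, 2.66]. Speed limits (rad/s): [2.57, 2.57, 3.14, 3.14, 3.14, 3.14, 3.14].

INTERFACE

Orientations are given as [roll, pitch, yaw] about the fixed x, y, z axes, in that order (R = Rz(yaw) Ry(pitch) Rx(roll)).
In Python, from rig import ctrl gives the robot as it stands.
- The arm moves only by the tool jog_arm, never from a script. Its argument "series" is a list of rows, each an object of numbers: "claw": the closure, from 0 (fully open) to 1 (shut); "dx", "dy", "dz": the shift along the tool's x, y, z in m; "twist": the turn about the tool's x in units of 6 degrees (1.0 is 6 degrees). A call has 1 to 20 rows; each row is the pose to reach, as a shift and turn from the pose measured when the call began, along the tool's axes at that moment; what a row does not reach only later rows make up. A row lasts 1/12 s, in which the tool goes at most 41.7 mm and 7.16 degrees, less where a joint would pass 70% of its speed; a pose out of reach is approached as far as the arm can. A call with a gripper value outside its range is refused whole. The fingers move at their own pace and stop on an object; "squeeze" is the grip in N (left out, the last holds). Time passes only in rows, so rows that repeat a pose let the fingers close. It gives the time, the measured TCP pose, the force and the opening at its end, in the units of the state.
- ctrl.get_obs(): the state, without advancing time (a new reading comes with each control period).
- ctrl.capture(name): name is "scene" or "top" or "wrist"; returns the picture (480x640x3 uint8, blue, green, red); there is no depth.
- ctrl.camera_info(name): a dict with "fov_y" (degrees; the focal length in pixels is half the picture's height over the tangent of half this angle, whatever the lens; pixels are square), "cx", "cy" (the principal point, pixels), "cam_to_world" (4x4, takes a point from camera to world coordinates). Camera axes: x right, y down, z forward; pixel columns grow to the right and rows downward; lengths in m; the calibration is good to about 2 mm. The wrist camera is an equidistant fisheye: a pixel r from the principal point sees the ray r / f radians off the axis. A picture is of the moment at which its call begins: read the wrist's pose just before it. camera_info takes no time and is no camera call; for the wrist camera it gives the pose at the moment of the call.
- ctrl.close_job(): hands the job in, once; it reports no verdict.
The state is a dict: "time": time; "joint_positions": joint angles; "joint_velocities": joint speeds; "effort": joint torques, N m; "position": TCP position; "ee_rot": TCP orientation; "ft_force": force on the tool from outside, world axes, zero at the start; "moment": the same for the moment, N m; "finger_gap": finger opening in m.
Only numpy, scipy, OpenCV 4.12 (cv2) and the standard library are available. Lean on these libraries where they do the work, as an engineer would, in place of code of your own. Each camera call takes 0.05 s, during which the arm holds its last target.

TASK

Take the small post insulators (two or three) out of the open yellow case one at a time, pass each through the port in the sloping front of the grey test cell without the insulator or your hand touching the black rubber rim, and set it down gently, standing upright on the cell's floor. Then refit the loose metal cover over the port: tuck its far edge up under the top ledge at a tilt, swing it down flat onto the rim and let it slide down until it rests on the bottom sill. Also lower the lid of the emptied yellow case shut without slamming it, and leave the other things on the bench where they are.

Things in the scene. Friction and masses are not known exactly. Their poses are not given: they have to be found in the camera images.
- cell: Grey sheet-metal test cell, fixed, 281 x 310 x 220 mm high. Origin at bench level below its port's centre; x away from the robot side (front wall at x = -91 mm, back at +190), y left, z up. Its 4 mm thick front slopes at 30 degrees, rising with x: outer face at z = 110 mm at x = -91, 162 at x = 0, 220 at x = 100. Behind that a flat roof with a 75 mm bushing at x = 145, y = -95.
- cell_floor (a point): Point on the cell's inner floor straight below the port centre, 40 mm above the bench. The chamber is one open space with this flat floor. Three insulators fit in a row along y at this x, 56 mm apart; they can be lowered there straight down through the port. Their tops are then 22 mm below the slope's outer face.
- rim: Black rubber rim of the port: frame 10 mm wide round an opening 105 mm (x) by 220 mm (y), standing 4 mm proud of the slope. Insulators and hand must not touch it (over 1 N); only the cover rests on it. Origin at the port centre on the slope's outer face; x up the slope, y left, z straight out of the slope. Side guides 10 mm high stand at y = +-140 mm, x = -77 to 65 mm.
- ledge (a point): Middle of the lower lip of the top ledge, above the port, in the rim's frame x = 65, y = 0, z = 20 mm (axes as the rim's). The overhang runs 292 mm across; its underside is 20 mm off the slope, and the channel under it is closed 30 mm farther up (x = 95 mm). Overhang top 25 mm off the slope.
- sill (a point): Middle of the top of the bottom sill's upper face, in the rim's frame x = -77, y = 0, z = 16 mm (axes as the rim's): a bar 8 mm thick across the slope, standing 16 mm off it. The cover's lower edge comes to rest against it.
- cover: Loose port cover: flat metal plate 150 (x) x 256 (y) x 6 mm, 0.34 to 0.5 kg, with a bow handle; starts flat on the bench beside the cell. Origin at the centre of its underside, z out of the handle side. Fitted, its origin is at x = -2, y = 0, z = 4 mm in the rim's frame, with its upper edge 8 mm under the ledge. Front and back edge are alike.
- cover_edge (a point): Middle of the cover's +x edge on its underside (75 mm from its origin). Flat on the slope the cover can slide 18 mm up under the ledge, which lets its other edge clear the sill as it swings down; it must go in tilted (about 18 degrees to the slope, lower edge raised).
- cover_handle (a point): Centre of the cover's handle bar: 100 mm long (along the cover's x), 16 mm wide (y), 14 mm high, its centre 46 mm above the plate's underside; 33 mm free height below it, between a post at each end.
- lid (a joint): Angle of the yellow case's lid, rad: 0 shut, grows as it opens, 1.9 fully open. It starts open (1.4 to 1.8); hinge friction holds it at any angle (3 to 5 N at its free edge moves it).
- lid_hinge (a point): Middle of the case's hinge line, on top of its back wall, 62 mm above the bench. Axes turn with the lid about y: at joint 0 x is away from the robot side, y left along the hinge, z up. In this frame the lid is a shell from x = 0 to -110 mm, y = +-113, its flat top's outer face at z = 56 mm; open, that face looks away from the robot.
- lid_tab (a point): Centre of the black tab on the lid's free edge: 60 mm along y, sticking out 22 mm, 10 mm thick; at x = -121, z = 20 mm in the frame of the hinge. It points up when the lid is open.
- case: Yellow transport case, fixed, 110 (x) x 226 (y) x 62 mm high, walls and floor 8 mm. Origin at bench level under its centre, x away from the robot side; hinge along its back at x = +55 mm. Two or three small insulators stand in it side by side along y, 46 mm higher than its walls. It is on either side of the cell, the cover on the other.
- insulator1_mid (a point): Small post insulator, 100 mm tall, 0.2 kg: aluminium foot 46 mm dia, brown-red ribbed body 45 mm dia up to 64 mm, and above that a smooth round aluminium cap 24 mm dia, 36 mm tall, to hold it by. This point is on its axis half-way up (50 mm above its foot). z along its axis. May be absent.
- insulator2_mid (a point): Small post insulator, 100 mm tall, 0.2 kg: aluminium foot 46 mm dia, brown-red ribbed body 45 mm dia up to 64 mm, and above that a smooth round aluminium cap 24 mm dia, 36 mm tall, to hold it by. This point is on its axis half-way up (50 mm above its foot). z along its axis. May be absent.
- insulator3_mid (a point): Small post insulator, 100 mm tall, 0.2 kg: aluminium foot 46 mm dia, brown-red ribbed body 45 mm dia up to 64 mm, and above that a smooth round aluminium cap 24 mm dia, 36 mm tall, to hold it by. This point is on its axis half-way up (50 mm above its foot). z along its axis. May be absent.
- post1: Tall ribbed post insulator, 60 mm dia x 150 mm, standing on the bench; not to be loaded. Origin under its foot. Leave it where it is.
- post2: Tall ribbed post insulator, 60 mm dia x 150 mm, standing on the bench; not to be loaded. Origin under its foot. Leave it where it is.
- meter: Hand-held meter, 150 x 76 x 36 mm, lying on the bench. Origin under its centre. Leave it where it is.
- wrench: Steel wrench lying on the bench. Leave it where it is.
- tape: Roll of dark tape, 90 mm dia x 20 mm, lying flat. Origin under its centre. Leave it where it is.
- clamp: Brass terminal clamp, 70 x 30 x 56 mm. Origin under its centre. Leave it where it is.
Things that resemble listed ones, but are neither listed nor needed, are in the scene too. What is shaped like the part that bears insulator2_mid but orange or pink is not meant.

How it is judged:
By the outcome, as a careful person would: the job done as asked, in the order asked, and still so for the second after the job is handed in, with the robot touching nothing.
Of insulator1, insulator2, insulator3 only 2 to 3 are there at a start; the rules pass over those that are not, and their reading is None.
At some moment in a run one of cover may be knocked a few centimetres aside while the robot is not near it.
It also fails if it takes over 208 s, if anything falls off the work surface, if the arm or the gripper's body presses on something with over 40 N, if the wrist force passes 120 N, or if a joint passes its speed limit or range.

## Working session

There is one attempt and no reset: what is moved stays moved. The work goes in short steps, Python scripts to look and compute and a tool call to move; the robot and the scene stay as the last step left them, time stands still between calls to the robot, and variables do not carry over. Pictures are saved under pics/ and viewed, and the job is handed in when it is done.

Besides the shell and the picture viewer there is one more tool, called after "Request:" by a JSON object that holds its "op" and its "data", one argument or row to a line. jog_arm: Moves the arm, as the interface text tells. Its arguments: {"type":"object","properties":{"series":{"type":"array"},"squeeze":{"type":"number"}},"required":["series"]}

```bash
ls -la; mkdir -p pics
python3 - <<'E'
from rig import ctrl
import cv2
o=ctrl.get_obs()
for k,v in o.items(): print(k,v)
for n in ["scene","top","wrist"]:
    i=ctrl.camera_info(n); print(n,i)
    cv2.imwrite(f"pics/{n}0.png",ctrl.capture(n))
E
```

```text
total 12
drwxr-xr-x  3 agent agent 4096 Dec  6 22:51 .
drwxr-xr-x 23 root  root  4096 Dec  6 22:51 ..
drwxr-xr-x  2 agent agent 4096 Dec  6 22:51 pics
time 0.0
joint_positions [-1.36692658  0.46947667 -0.04858183  1.5336925   0.02407736  1.14096756
 -0.08229481]
joint_velocities [-2.18086337e-03 -8.74212372e-04 -1.51292772e-03 -8.60224902e-04
  1.60222432e-03  7.04068501e-04  4.96280977e-05]
effort [-5.59315777e-04 -5.07979882e+01 -7.95022119e-02 -2.36154020e+01
 -6.09912677e-02  3.79599526e-02  1.77082002e-04]
position [0.15555886 0.65622157 0.22147622]
ee_rot [-1.54228318  1.56883682 -1.77503729]
ft_force [0.40473319 0.12844125 0.26815662]
moment [0.00109371 0.05432574 0.01861109]
finger_gap 0.08708217805799215
scene {'fov_y': 56.995877497134, 'cx': 310.74520758975007, 'cy': 235.69989412099693, 'cam_to_world': array([[-0.32523562,  0.65216149, -0.68476797,  1.36233627],
       [ 0.94559837,  0.23049035, -0.22960382,  0.27262219],
       [ 0.00809364, -0.72219082, -0.69164652,  0.97338789],
       [ 0.        ,  0.        ,  0.        ,  1.        ]])}
top {'fov_y': 47.21159795424481, 'cx': 316.98068172596896, 'cy': 238.397778674898, 'cam_to_world': array([[-0.07592772, -0.97687611,  0.19987009,  0.27942514],
       [-0.99710049,  0.07336888, -0.02018944,  0.00814923],
       [ 0.00505834, -0.20082351, -0.97961438,  1.35568377],
       [ 0.        ,  0.        ,  0.        ,  1.        ]])}
wrist {'fov_y': 65.70646984690485, 'cx': 322.538143072827, 'cy': 241.42506267401052, 'cam_to_world': array([[ 0.2307572 ,  0.93567649,  0.26694684,  0.08237899],
       [ 0.97300986, -0.22142068, -0.06499761,  0.67536427],
       [-0.00170918,  0.27474057, -0.96151687,  0.38437709],
       [ 0.        ,  0.        ,  0.        ,  1.        ]])}
```

View pics/scene0.png

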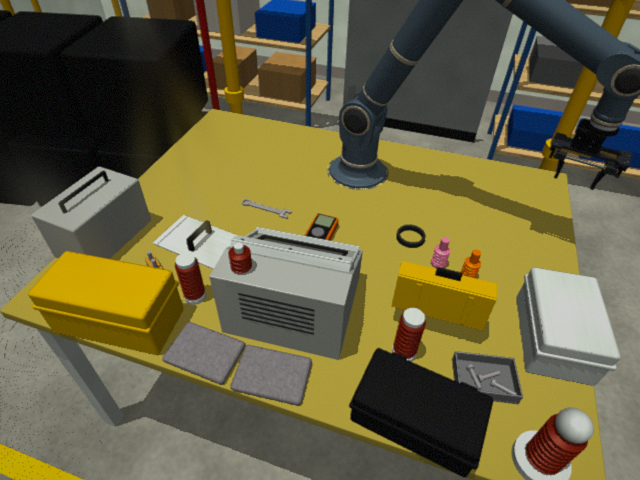

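View pics/top0.png

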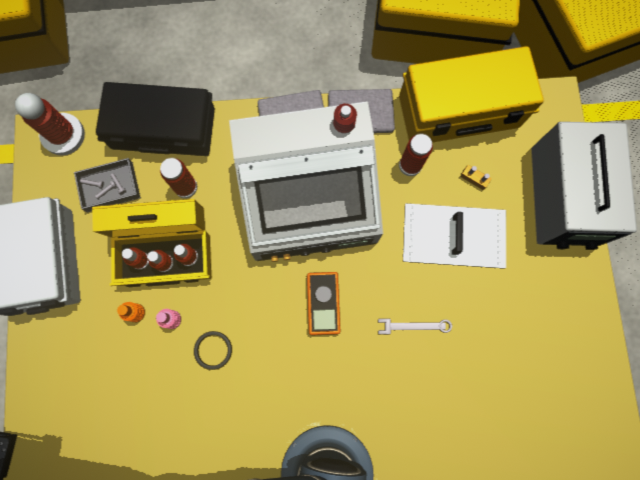

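View pics/wrist0.png

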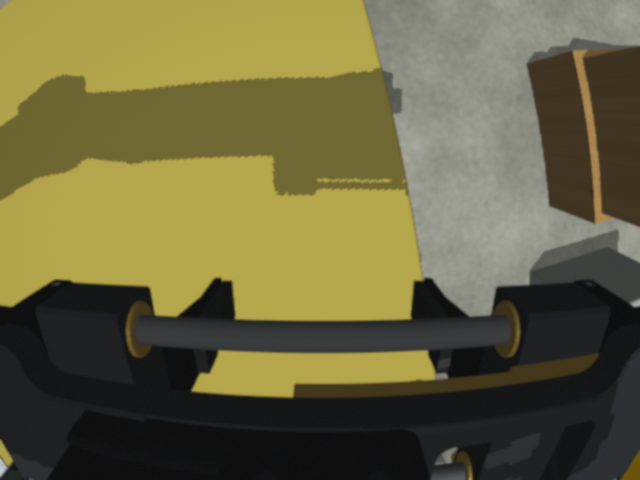

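The top view shows the open case at left, around (155,245), with three red insulators with caps near (130,257), (158,260) and (185,252). The cell is at centre (310,190), and the cover, with its bow handle, is at right (455,235). The orange (130,312) and pink (168,318) pieces are decoys. Next I'll enlarge these areas.

```bash
cat > h.py <<'E'
import numpy as np, cv2
from scipy.spatial.transform import Rotation as Rot
from scipy.optimize import least_squares
def f(i): return 240/np.tan(np.radians(i["fov_y"]/2))
def ray(i,u,v,fish=False):
    F=f(i); x=(u-i["cx"])/F; y=(v-i["cy"])/F
    if fish:
        r=np.hypot(x,y); s=np.sin(r)/r if r>1e-9 else 1
        d=np.array([x*s,y*s,np.cos(r)])
    else: d=np.array([x,y,1.])
    T=i["cam_to_world"]; return T[:3,3],T[:3,:3]@d
def onz(i,u,v,z,fish=False):
    o,d=ray(i,u,v,fish); return o+d*(z-o[2])/d[2]
def proj(i,P,fish=False):
    T=i["cam_to_world"]; p=(np.atleast_2d(P)-T[:3,3])@T[:3,:3]; F=f(i)
    if fish:
        r=np.hypot(p[:,0],p[:,1]); th=np.arctan2(r,p[:,2]); k=th/np.maximum(r,1e-9)
        return np.c_[i["cx"]+F*k*p[:,0],i["cy"]+F*k*p[:,1]]
    return np.c_[i["cx"]+F*p[:,0]/p[:,2],i["cy"]+F*p[:,1]/p[:,2]]
def crop(img,x0,y0,w,h,s,name):
    c=img[y0:y0+h,x0:x0+w]; cv2.imwrite("pics/"+name,cv2.resize(c,None,fx=s,fy=s,interpolation=cv2.INTER_CUBIC))
E
python3 - <<'E'
from h import *
a=cv2.imread("pics/top0.png"); b=cv2.imread("pics/scene0.png")
crop(a,220,95,170,170,4.4*0.8,"c_cell.png"); crop(a,85,190,135,100,5.5,"c_case.png"); crop(a,390,190,130,90,6,"c_cover.png")
crop(b,145,205,230,150,3.4,"s_mid.png"); crop(b,380,230,150,110,5,"s_case.png")
E
```

```text
(no output)
```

View pics/c_cell.png

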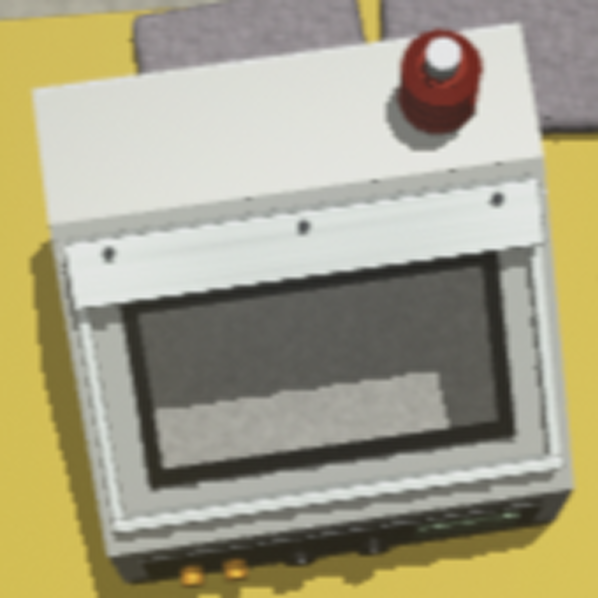

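View pics/c_case.png

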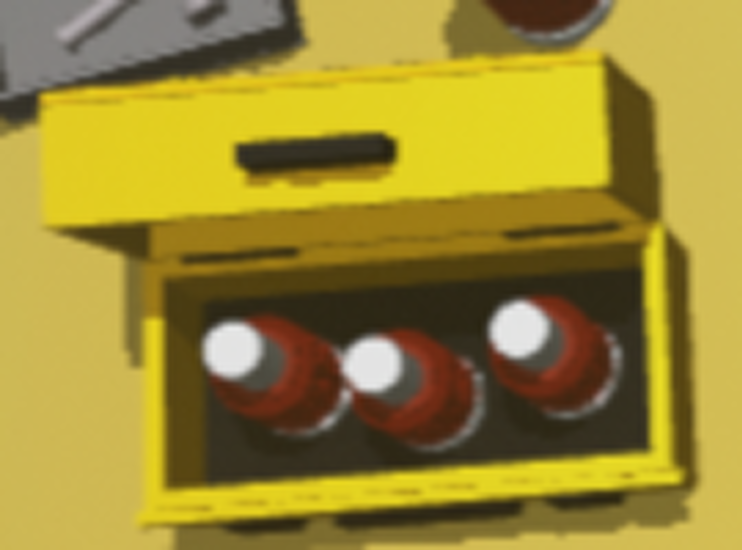

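View pics/c_cover.png

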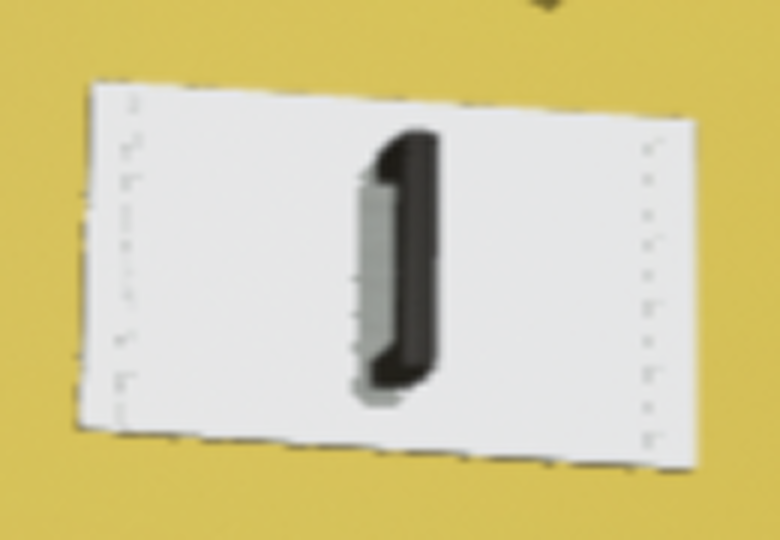

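View pics/s_mid.png

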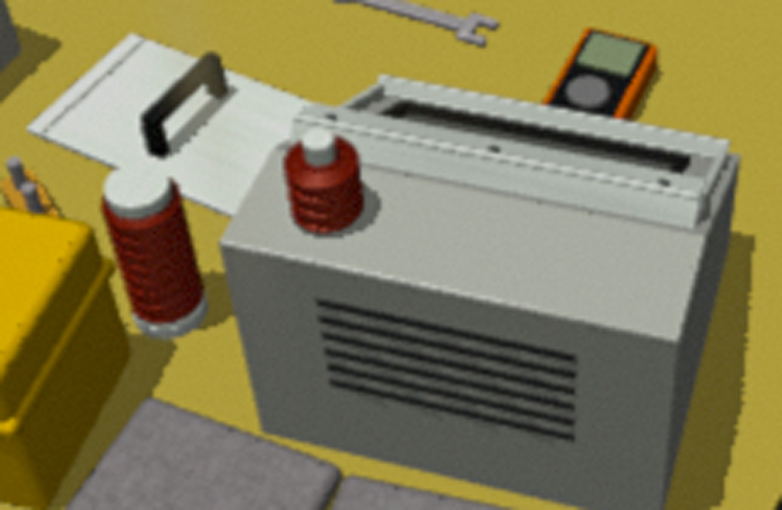

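View pics/s_case.png

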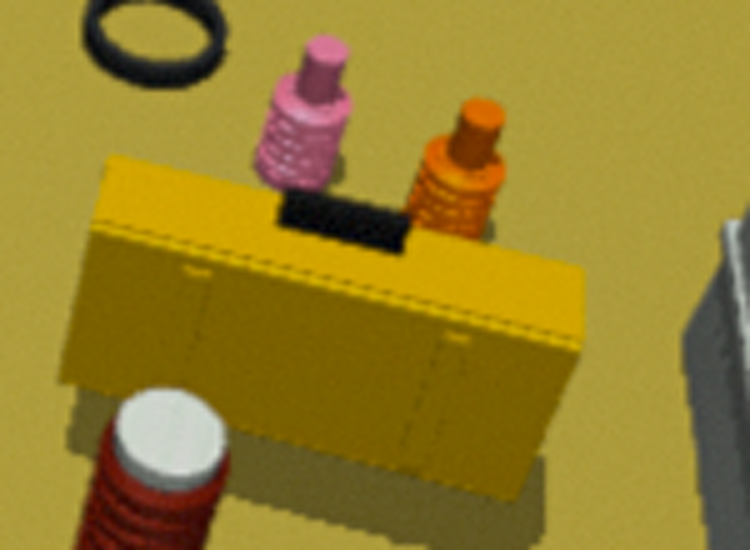

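```bash
cat > fit.py <<'E'
from h import *
from rig import ctrl
T=ctrl.camera_info("top"); S=ctrl.camera_info("scene")
def px(c,s,x0,y0): c=np.array(c,float); return np.c_[x0+(c[:,0]+.5)/s-.5,y0+(c[:,1]+.5)/s-.5]
def pose(p,P): 
    c,s=np.cos(p[2]),np.sin(p[2]); P=np.asarray(P)/1000.
    return np.c_[p[0]+c*P[:,0]-s*P[:,1],p[1]+s*P[:,0]+c*P[:,1],P[:,2]]
def rim(P):
    P=np.asarray(P,float);c,s=np.cos(np.pi/6),.5
    return np.c_[P[:,0]*c-P[:,2]*s,P[:,1],162.5+P[:,0]*s+P[:,2]*c]
if __name__=="__main__":
    # cell
    Pt=np.vstack([[[190,155,220],[190,-155,220],[100,155,220],[100,-155,220]],rim([[-62.5,120,4],[-62.5,-120,4],[65,146,25],[65,-146,25]])])
    ut=px([[33,88],[521,23],[50,228],[545,160],[152,489],[514,437],[76,308],[547,243]],3.52,220,95)
    Ps=np.array([[190,-155,220],[190,155,220]]); us=px([[222,243],[682,342]],3.4,145,205)
    r=lambda p:np.r_[(proj(T,pose(p,Pt))-ut).ravel(),(proj(S,pose(p,Ps))-us).ravel()]
    q=least_squares(r,[.7,0,0],loss="soft_l1"); print("cell",q.x.round(4),np.degrees(q.x[2])); print(r(q.x).reshape(-1,2).round(1).tolist())
    # case
    def lid(th,P):
        P=np.asarray(P,float); return np.c_[55+P[:,0]*np.cos(th)+P[:,2]*np.sin(th),P[:,1],62-P[:,0]*np.sin(th)+P[:,2]*np.cos(th)]
    Pc=np.array([[-55,113,62],[-55,-113,62],[55,-113,62]]); uc=px([[141,522],[690,480],[660,225]],5.5,85,190)
    L1=[[-110,113,56],[-110,-113,56],[-110,113,0],[-110,-113,0]]; u1=px([[40,95],[603,57],[40,228],[610,188]],5.5,85,190)
    L2=[[-110,-113,0],[-110,113,0],[-110,-113,56],[-110,113,56],[0,-113,56],[0,113,56]]; u2=px([[110,158],[583,268],[93,228],[580,345],[62,382],[515,497]],5,380,230)
    r=lambda p:np.r_[(proj(T,pose(p,Pc))-uc).ravel(),(proj(T,pose(p,lid(p[3],L1)))-u1).ravel(),(proj(S,pose(p,lid(p[3],L2)))-u2).ravel()]
    q=least_squares(r,[.6,.35,0,1.6],loss="soft_l1"); print("case",q.x.round(4),np.degrees(q.x[2])); print(r(q.x).reshape(-1,2).round(1).tolist())
    for u in px([[233,350],[372,364],[518,330]],5.5,85,190): print("ins",onz(T,*u,.108).round(4), np.round(((onz(T,*u,.108)[:2]-q.x[:2])@np.array([[np.cos(q.x[2]),-np.sin(q.x[2])],[np.sin(q.x[2]),np.cos(q.x[2])]])),4))
    P=np.array([[75,128,6],[75,-128,6],[-75,-128,6],[-75,128,6]]); u=px([[92,82],[695,120],[697,470],[78,430]],6,390,190)
    r=lambda p:(proj(T,pose(p,P))-u).ravel()
    q=least_squares(r,[.6,-.35,0]); print("cover",q.x.round(4),np.degrees(q.x[2])); print(r(q.x).reshape(-1,2).round(1).tolist())
    print("handle ends", [onz(T,*v,.053).round(4) for v in px([[422,130],[418,388]],6,390,190)], onz(T,*px([[418,260]],6,390,190)[0],.053))
E
python3 fit.py
```

```text
cell [ 0.6133 -0.0098  0.0712] 4.077944824081871
[[-0.1, 0.3], [-0.3, -0.1], [-0.2, -1.1], [-0.3, -1.3], [-0.5, 0.1], [0.8, -0.1], [-0.2, 0.6], [-0.8, 0.4], [-0.7, -0.9], [-0.8, -0.9]]
case [0.5254 0.3614 0.0078 1.5134] 0.4469313784581973
[[1.0, -0.2], [-2.9, -0.5], [0.5, 0.7], [0.3, -0.1], [0.0, -1.3], [0.9, 0.6], [0.1, -0.4], [0.5, -1.4], [0.7, -0.8], [-0.0, -0.2], [1.0, 0.7], [-0.5, -0.8], [0.5, 0.3]]
ins [0.532  0.4214 0.108 ] [0.0071 0.0599]
ins [0.5217 0.3635 0.108 ] [-0.0037  0.0021]
ins [0.5316 0.3023 0.108 ] [ 0.0058 -0.0592]
cover [ 0.5371 -0.3655 -0.141 ] -8.080005654245571
[[-0.2, -0.1], [0.0, 0.0], [-0.1, 0.0], [0.2, 0.0]]
handle ends [array([ 0.5867, -0.373 ,  0.053 ]), array([ 0.4806, -0.3577,  0.053 ])] [ 0.53287721 -0.36442283  0.053     ]
```

```bash
cat >> h.py <<'E'
def plan(pos,jaw_yaw=None,show=True):
    """pos: TCP target world; jaw_yaw: desired world heading (deg) of tool y (mod 180 nearest)"""
    from rig import ctrl
    o=ctrl.get_obs(); R=Rot.from_euler('xyz',o["ee_rot"]).as_matrix()
    d=R.T@(np.array(pos)-o["position"])
    tw=0
    h=np.degrees(np.arctan2(R[1,1],R[0,1]))
    if jaw_yaw is not None:
        dy=(jaw_yaw-h+180)%360-180
        tw=-dy/6   # tool x is down
    print("t %.2f"%o["time"],"pos",o["position"].round(4),"tilt",np.degrees(np.arccos(-R[2,0])).round(2),"jaw heading %.1f"%h,"gap %.4f"%o["finger_gap"],"F",np.round(o["ft_force"],1),"q7 %.2f"%o["joint_positions"][6])
    print("dx %.4f dy %.4f dz %.4f twist %.2f"%(*d,tw))
def cellp(xyz,mm=True):
    p=CELL; P=np.asarray(xyz)/1000.; c,s=np.cos(p[2]),np.sin(p[2])
    return np.array([p[0]+c*P[0]-s*P[1],p[1]+s*P[0]+c*P[1],P[2]])
CELL=[.6133,-.0098,.0712]
CASE=[.5254,.3614,.0078,1.5134]
E
python3 - <<'E'
from h import *
from rig import ctrl
o=ctrl.get_obs();R=Rot.from_euler('xyz',o["ee_rot"]).as_matrix();print(R.round(3))
i=ctrl.camera_info("wrist");print("cam in tool",(R.T@(i["cam_to_world"][:3,3]-o["position"])).round(3))
T=ctrl.camera_info("top")
for n,u,z in [("post_case",(173,163),.15),("post_cov",(420,143),.15)]: print(n,onz(T,*u,z).round(3))
plan([.532,.4214,.28],90); plan([.532,.4214,.28],-90)
E
```

```text
[[-0.     0.231  0.973]
 [-0.001  0.973 -0.231]
 [-1.    -0.001  0.   ]]
cam in tool [-0.163  0.001 -0.076]
post_case [0.727 0.3   0.15 ]
post_cov [ 0.733 -0.273  0.15 ]
t 0.15 pos [0.1556 0.6564 0.2217] tilt 0.08 jaw heading 76.7 gap 0.0870 F [-0.7 -0.5  0.6] q7 -0.08
dx -0.0580 dy -0.1419 dz 0.4204 twist -2.22
t 0.15 pos [0.1556 0.6564 0.2217] tilt 0.08 jaw heading 76.7 gap 0.0870 F [-0.7 -0.5  0.6] q7 -0.08
dx -0.0580 dy -0.1419 dz 0.4204 twist 27.78
```

Request:
{"op": "jog_arm", "data": {
  "series": [
    {"claw": 0.5, "dx": -0.058, "dy": -0.142, "dz": 0.417, "twist": -2.2},
    {"claw": 0.5, "dx": -0.058, "dy": -0.142, "dz": 0.417, "twist": -2.2},
    {"claw": 0.5, "dx": -0.058, "dy": -0.142, "dz": 0.417, "twist": -2.2},
    {"claw": 0.5, "dx": -0.058, "dy": -0.142, "dz": 0.417, "twist": -2.2},
    {"claw": 0.5, "dx": -0.058, "dy": -0.142, "dz": 0.417, "twist": -2.2},
    {"claw": 0.5, "dx": -0.058, "dy": -0.142, "dz": 0.417, "twist": -2.2},
    {"claw": 0.5, "dx": -0.058, "dy": -0.142, "dz": 0.417, "twist": -2.2},
    {"claw": 0.5, "dx": -0.058, "dy": -0.142, "dz": 0.417, "twist": -2.2},
    {"claw": 0.5, "dx": -0.058, "dy": -0.142, "dz": 0.417, "twist": -2.2},
    {"claw": 0.5, "dx": -0.058, "dy": -0.142, "dz": 0.417, "twist": -2.2},
    {"claw": 0.5, "dx": -0.058, "dy": -0.142, "dz": 0.417, "twist": -2.2},
    {"claw": 0.5, "dx": -0.058, "dy": -0.142, "dz": 0.417, "twist": -2.2},
    {"claw": 0.5, "dx": -0.058, "dy": -0.142, "dz": 0.417, "twist": -2.2},
    {"claw": 0.5, "dx": -0.058, "dy": -0.142, "dz": 0.417, "twist": -2.2},
    {"claw": 0.5, "dx": -0.058, "dy": -0.142, "dz": 0.417, "twist": -2.2},
    {"claw": 0.5, "dx": -0.058, "dy": -0.142, "dz": 0.417, "twist": -2.2}
  ],
  "squeeze": 25
}}

```text
time: 1.48
position: [0.5269, 0.4236, 0.2797]
ee_rot: [-2.394, 1.569, -2.393]
ft_force: [0.7, -0.1, 0.6]
finger_gap: 0.0437
```

Run:
```python
from h import *
from rig import ctrl
i=ctrl.camera_info("wrist");cv2.imwrite("pics/w1.png",ctrl.capture("wrist"))
print(proj(i,[[.532,.4214,.108],[.5217,.3635,.108],[.5316,.3023,.108]],True).round(0))
plan([.529,.4214,.092],90)
```

```text
[[319. 226.]
 [257. 215.]
 [195. 226.]]
t 1.53 pos [0.5272 0.4234 0.2798] tilt 0.09 jaw heading 90.0 gap 0.0439 F [-0.6 -0.1 -0.8] q7 0.84
dx 0.1878 dy -0.0018 dz 0.0020 twist 0.00
```

View pics/w1.png

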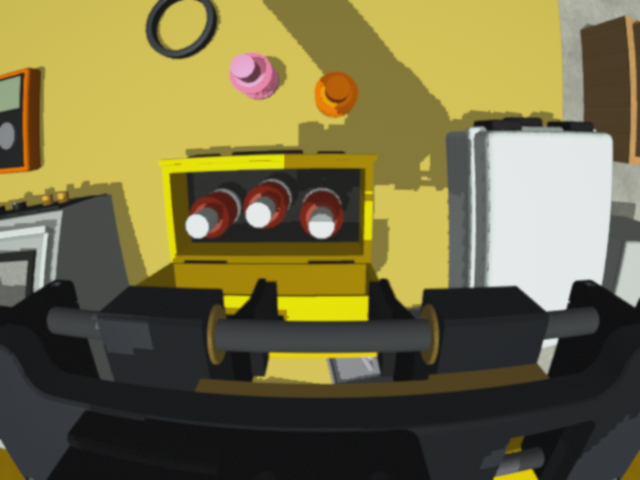

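The red insulators' caps are at (321,222), (259,212) and (199,225), within 3 px of where I predicted. The orange and pink decoys stand outside the case. I'll pick the leftmost insulator (+y) first.

Request:
{"op": "jog_arm", "data": {
  "series": [
    {"claw": 0.5, "dx": 0.04, "dy": -0.0015, "dz": 0.001},
    {"claw": 0.5, "dx": 0.08, "dy": -0.0015, "dz": 0.001},
    {"claw": 0.5, "dx": 0.11, "dy": -0.0015, "dz": 0.001},
    {"claw": 0.5, "dx": 0.14, "dy": -0.0015, "dz": 0.001},
    {"claw": 0.5, "dx": 0.16, "dy": -0.0015, "dz": 0.001},
    {"claw": 0.5, "dx": 0.175, "dy": -0.0015, "dz": 0.001},
    {"claw": 0.5, "dx": 0.187, "dy": -0.0015, "dz": 0.001},
    {"claw": 0.5, "dx": 0.188, "dy": -0.0015, "dz": 0.001},
    {"claw": 0.5, "dx": 0.188, "dy": -0.0015, "dz": 0.001},
    {"claw": 0.9, "dx": 0.188, "dy": -0.0015, "dz": 0.001},
    {"claw": 0.9, "dx": 0.188, "dy": -0.0015, "dz": 0.001},
    {"claw": 0.9, "dx": 0.188, "dy": -0.0015, "dz": 0.001},
    {"claw": 0.9, "dx": 0.188, "dy": -0.0015, "dz": 0.001},
    {"claw": 0.9, "dx": 0.188, "dy": -0.0015, "dz": 0.001},
    {"claw": 0.9, "dx": 0.188, "dy": -0.0015, "dz": 0.001}
  ],
  "squeeze": 25
}}

```text
invalid input at $.series[0]: expected keys claw, dx, dy, dz, twist
```

Run:
```python
from h import *
from rig import ctrl
cv2.imwrite("pics/w2.png",ctrl.capture("wrist"))
plan([.525,.42,.31],90)
```

```text
t 1.58 pos [0.5274 0.4232 0.2799] tilt 0.09 jaw heading 90.0 gap 0.0436 F [-0.1 -0.6  0.2] q7 0.84
dx -0.0301 dy -0.0032 dz -0.0024 twist -0.00
```

View pics/w2.png

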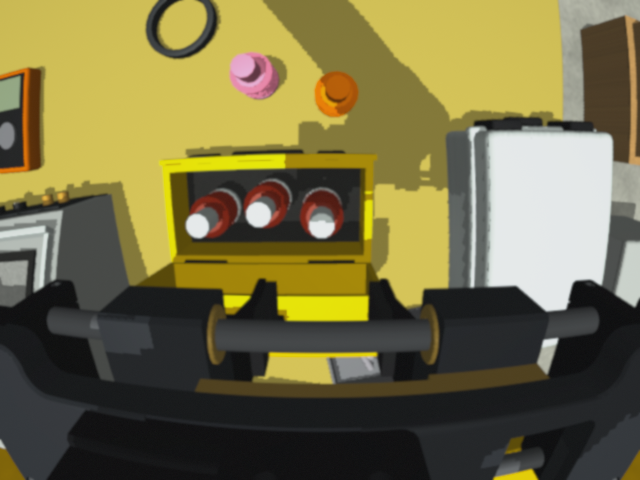

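Request:
{"op": "jog_arm", "data": {
  "series": [
    {"claw": 0.5, "dx": 0.04, "dy": -0.0015, "dz": 0.001, "twist": 0},
    {"claw": 0.5, "dx": 0.08, "dy": -0.0015, "dz": 0.001, "twist": 0},
    {"claw": 0.5, "dx": 0.11, "dy": -0.0015, "dz": 0.001, "twist": 0},
    {"claw": 0.5, "dx": 0.14, "dy": -0.0015, "dz": 0.001, "twist": 0},
    {"claw": 0.5, "dx": 0.16, "dy": -0.0015, "dz": 0.001, "twist": 0},
    {"claw": 0.5, "dx": 0.175, "dy": -0.0015, "dz": 0.001, "twist": 0},
    {"claw": 0.5, "dx": 0.187, "dy": -0.0015, "dz": 0.001, "twist": 0},
    {"claw": 0.5, "dx": 0.188, "dy": -0.0015, "dz": 0.001, "twist": 0},
    {"claw": 0.5, "dx": 0.188, "dy": -0.0015, "dz": 0.001, "twist": 0},
    {"claw": 0.9, "dx": 0.188, "dy": -0.0015, "dz": 0.001, "twist": 0},
    {"claw": 0.9, "dx": 0.188, "dy": -0.0015, "dz": 0.001, "twist": 0},
    {"claw": 0.9, "dx": 0.188, "dy": -0.0015, "dz": 0.001, "twist": 0},
    {"claw": 0.9, "dx": 0.188, "dy": -0.0015, "dz": 0.001, "twist": 0},
    {"claw": 0.9, "dx": 0.188, "dy": -0.0015, "dz": 0.001, "twist": 0},
    {"claw": 0.9, "dx": 0.188, "dy": -0.0015, "dz": 0.001, "twist": 0}
  ],
  "squeeze": 25
}}

```text
time: 2.83
position: [0.5287, 0.4219, 0.0929]
ee_rot: [-0.22, 1.57, -0.22]
ft_force: [0.2, -0.5, 2.8]
finger_gap: 0.0232
```

Run:
```python
from h import *
from rig import ctrl
cv2.imwrite("pics/w3.png",ctrl.capture("wrist"))
plan([.525,.42,.31],90)
```

```text
t 2.88 pos [0.5287 0.4219 0.0929] tilt 0.02 jaw heading 90.0 gap 0.0231 F [0.3 0.6 4.2] q7 0.85
dx -0.2171 dy -0.0019 dz -0.0036 twist -0.00
```

View pics/w3.png

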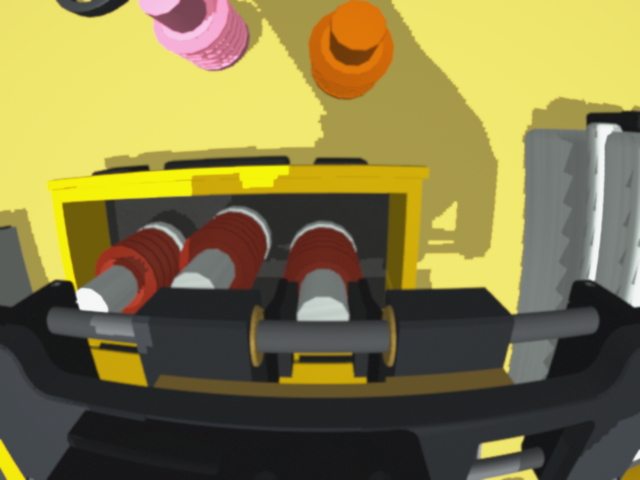

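Request:
{"op": "jog_arm", "data": {
  "series": [
    {"claw": 0.9, "dx": -0.01, "dy": 0, "dz": -0.001, "twist": 0},
    {"claw": 0.9, "dx": -0.03, "dy": 0, "dz": -0.002, "twist": 0},
    {"claw": 0.9, "dx": -0.06, "dy": 0, "dz": -0.003, "twist": 0},
    {"claw": 0.9, "dx": -0.1, "dy": 0, "dz": -0.004, "twist": 0},
    {"claw": 0.9, "dx": -0.14, "dy": 0, "dz": -0.004, "twist": 0},
    {"claw": 0.9, "dx": -0.18, "dy": 0, "dz": -0.004, "twist": 0},
    {"claw": 0.9, "dx": -0.217, "dy": 0, "dz": -0.004, "twist": 0},
    {"claw": 0.9, "dx": -0.217, "dy": 0, "dz": -0.004, "twist": 0},
    {"claw": 0.9, "dx": -0.217, "dy": 0, "dz": -0.004, "twist": 0}
  ],
  "squeeze": 25
}}

```text
time: 3.63
position: [0.5252, 0.4223, 0.3129]
ee_rot: [0.658, 1.565, 0.658]
ft_force: [-0.5, -0.0, -2.3]
finger_gap: 0.0231
```

Run:
```python
from h import *
print(cellp([-8,56,310]))
plan(cellp([-8,56,310]),98)
```

```text
[0.60133644 0.045489   0.31      ]
t 3.63 pos [0.5252 0.4223 0.3129] tilt 0.3 jaw heading 90.0 gap 0.0231 F [-0.5 -0.  -2.3] q7 0.84
dx 0.0020 dy -0.3768 dz 0.0762 twist -1.34
```

Request:
{"op": "jog_arm", "data": {
  "series": [
    {"claw": 0.9, "dx": 0, "dy": -0.02, "dz": 0.004, "twist": -0.1},
    {"claw": 0.9, "dx": 0.0, "dy": -0.05, "dz": 0.01, "twist": -0.3},
    {"claw": 0.9, "dx": 0.0, "dy": -0.085, "dz": 0.017, "twist": -0.5},
    {"claw": 0.9, "dx": 0.0, "dy": -0.12, "dz": 0.024, "twist": -0.6},
    {"claw": 0.9, "dx": 0.0, "dy": -0.155, "dz": 0.031, "twist": -0.8},
    {"claw": 0.9, "dx": 0.0, "dy": -0.19, "dz": 0.038, "twist": -0.9},
    {"claw": 0.9, "dx": 0.0, "dy": -0.225, "dz": 0.046, "twist": -1.0},
    {"claw": 0.9, "dx": 0.0, "dy": -0.26, "dz": 0.053, "twist": -1.1},
    {"claw": 0.9, "dx": 0.0, "dy": -0.295, "dz": 0.06, "twist": -1.2},
    {"claw": 0.9, "dx": 0.0, "dy": -0.33, "dz": 0.067, "twist": -1.3},
    {"claw": 0.9, "dx": 0.0, "dy": -0.355, "dz": 0.072, "twist": -1.34},
    {"claw": 0.9, "dx": 0.002, "dy": -0.37, "dz": 0.075, "twist": -1.34},
    {"claw": 0.9, "dx": 0.002, "dy": -0.377, "dz": 0.076, "twist": -1.34},
    {"claw": 0.9, "dx": 0.002, "dy": -0.377, "dz": 0.076, "twist": -1.34},
    {"claw": 0.9, "dx": 0.002, "dy": -0.377, "dz": 0.076, "twist": -1.34},
    {"claw": 0.9, "dx": 0.002, "dy": -0.377, "dz": 0.076, "twist": -1.34}
  ],
  "squeeze": 25
}}

```text
time: 4.97
position: [0.6006, 0.0476, 0.3094]
ee_rot: [0.876, 1.566, 1.019]
ft_force: [-0.6, 0.6, -1.6]
finger_gap: 0.0237
```

Run:
```python
from h import *
from fit import pose,rim
from rig import ctrl
i=ctrl.camera_info("wrist");im=ctrl.capture("wrist")
C=rim([[52.5,110,4],[52.5,-110,4],[-52.5,-110,4],[-52.5,110,4],[-52.5,110,4]])
p=proj(i,pose(CELL,C),True); print(p.round(0))
cv2.imwrite("pics/w4.png",im)
for q in p: cv2.circle(im,tuple(int(v) for v in q),3,(0,255,0),1)
cv2.imwrite("pics/w4b.png",im)
plan(cellp([-8,56,125]),98)
```

```text
[[378. 299.]
 [128. 279.]
 [148. 170.]
 [380. 182.]
 [380. 182.]]
t 5.02 pos [0.6007 0.0477 0.3096] tilt 0.3 jaw heading 98.2 gap 0.0231 F [ 1.   0.5 -2.2] q7 1.61
dx 0.1846 dy -0.0029 dz -0.0003 twist 0.04
```

View pics/w4b.png

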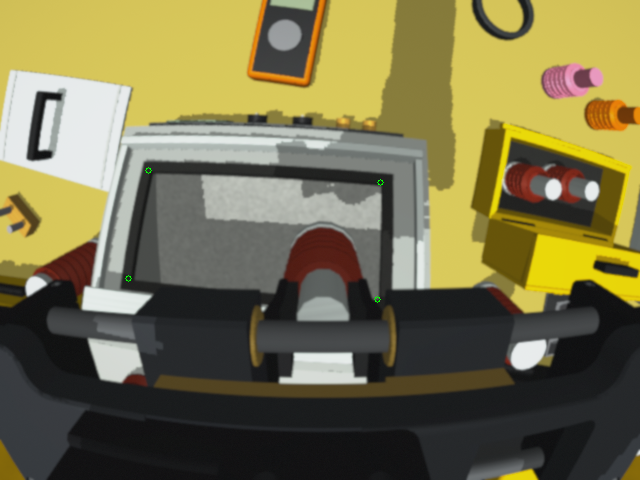

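Request:
{"op": "jog_arm", "data": {
  "series": [
    {"claw": 0.9, "dx": 0.0, "dy": -0.0025, "dz": 0, "twist": 0},
    {"claw": 0.9, "dx": 0.01, "dy": -0.0025, "dz": 0, "twist": 0},
    {"claw": 0.9, "dx": 0.03, "dy": -0.0025, "dz": 0, "twist": 0},
    {"claw": 0.9, "dx": 0.055, "dy": -0.0025, "dz": 0, "twist": 0},
    {"claw": 0.9, "dx": 0.08, "dy": -0.0025, "dz": 0, "twist": 0},
    {"claw": 0.9, "dx": 0.105, "dy": -0.0025, "dz": 0, "twist": 0},
    {"claw": 0.9, "dx": 0.13, "dy": -0.0025, "dz": 0, "twist": 0},
    {"claw": 0.9, "dx": 0.15, "dy": -0.0025, "dz": 0, "twist": 0},
    {"claw": 0.9, "dx": 0.16, "dy": -0.0025, "dz": 0, "twist": 0},
    {"claw": 0.9, "dx": 0.165, "dy": -0.0025, "dz": 0, "twist": 0},
    {"claw": 0.9, "dx": 0.169, "dy": -0.0025, "dz": 0, "twist": 0},
    {"claw": 0.9, "dx": 0.172, "dy": -0.0025, "dz": 0, "twist": 0},
    {"claw": 0.9, "dx": 0.175, "dy": -0.0025, "dz": 0, "twist": 0},
    {"claw": 0.9, "dx": 0.177, "dy": -0.0025, "dz": 0, "twist": 0},
    {"claw": 0.9, "dx": 0.178, "dy": -0.0025, "dz": 0, "twist": 0}
  ],
  "squeeze": 25
}}

```text
time: 6.27
position: [0.6019, 0.0459, 0.132]
ee_rot: [0.662, 1.565, 0.806]
ft_force: [-0.3, 0.4, -0.8]
finger_gap: 0.023
```

Run:
```python
from h import *
from rig import ctrl
cv2.imwrite("pics/w5.png",ctrl.capture("wrist"))
plan(cellp([-8,56,125]),98)
```

```text
t 6.32 pos [0.6018 0.0459 0.1318] tilt 0.32 jaw heading 98.2 gap 0.0232 F [-0.3 -0.1 -1.5] q7 1.64
dx 0.0068 dy -0.0004 dz -0.0006 twist 0.04
```

View pics/w5.png

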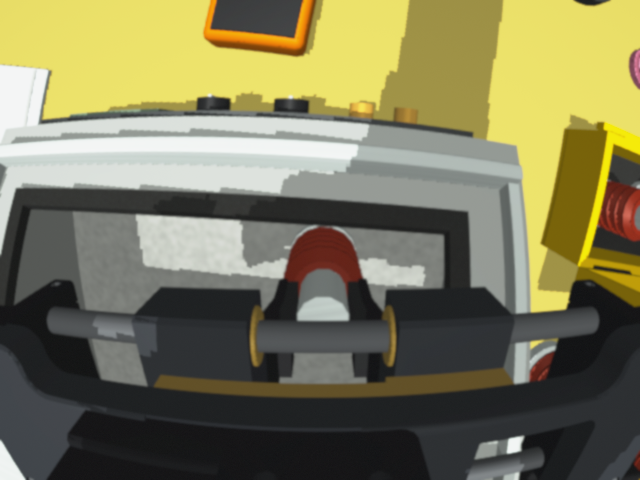

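Request:
{"op": "jog_arm", "data": {
  "series": [
    {"claw": 0.9, "dx": 0.001, "dy": 0, "dz": 0, "twist": 0},
    {"claw": 0.9, "dx": 0.002, "dy": 0, "dz": 0, "twist": 0},
    {"claw": 0.9, "dx": 0.003, "dy": 0, "dz": 0, "twist": 0},
    {"claw": 0.9, "dx": 0.004, "dy": 0, "dz": 0, "twist": 0},
    {"claw": 0.9, "dx": 0.005, "dy": 0, "dz": 0, "twist": 0},
    {"claw": 0.9, "dx": 0.0055, "dy": 0, "dz": 0, "twist": 0},
    {"claw": 0.9, "dx": 0.006, "dy": 0, "dz": 0, "twist": 0},
    {"claw": 0.9, "dx": 0.0065, "dy": 0, "dz": 0, "twist": 0},
    {"claw": 0.9, "dx": 0.0065, "dy": 0, "dz": 0, "twist": 0},
    {"claw": 0.9, "dx": 0.0065, "dy": 0, "dz": 0, "twist": 0},
    {"claw": 0.9, "dx": 0.0065, "dy": 0, "dz": 0, "twist": 0}
  ],
  "squeeze": 25
}}

```text
time: 7.23
position: [0.6019, 0.0459, 0.1254]
ee_rot: [0.693, 1.565, 0.837]
ft_force: [-0.1, -0.3, -1.6]
finger_gap: 0.023
```

Run:
```python
from h import *
plan(cellp([-8,56,125]),98)
```

```text
t 7.23 pos [0.6019 0.0459 0.1254] tilt 0.33 jaw heading 98.2 gap 0.0230 F [-0.1 -0.3 -1.6] q7 1.64
dx 0.0004 dy -0.0004 dz -0.0006 twist 0.04
```

Request:
{"op": "jog_arm", "data": {
  "series": [
    {"claw": 0.9, "dx": 0.0005, "dy": 0, "dz": 0, "twist": 0},
    {"claw": 0.9, "dx": 0.001, "dy": 0, "dz": 0, "twist": 0},
    {"claw": 0.9, "dx": 0.001, "dy": 0, "dz": 0, "twist": 0},
    {"claw": 0.9, "dx": 0.001, "dy": 0, "dz": 0, "twist": 0},
    {"claw": 0.9, "dx": 0.001, "dy": 0, "dz": 0, "twist": 0}
  ],
  "squeeze": 25
}}

```text
time: 7.65
position: [0.6023, 0.0461, 0.1249]
ee_rot: [0.593, 1.564, 0.736]
ft_force: [0.0, -0.1, 2.4]
finger_gap: 0.0229
```

Request:
{"op": "jog_arm", "data": {
  "series": [
    {"claw": 0.7, "dx": 0, "dy": 0, "dz": 0, "twist": 0},
    {"claw": 0.58, "dx": 0, "dy": 0, "dz": 0, "twist": 0},
    {"claw": 0.55, "dx": 0, "dy": 0, "dz": 0, "twist": 0},
    {"claw": 0.55, "dx": 0, "dy": 0, "dz": 0, "twist": 0},
    {"claw": 0.55, "dx": -0.005, "dy": 0, "dz": 0, "twist": 0},
    {"claw": 0.55, "dx": -0.02, "dy": 0, "dz": 0, "twist": 0},
    {"claw": 0.55, "dx": -0.045, "dy": 0, "dz": 0, "twist": 0},
    {"claw": 0.55, "dx": -0.08, "dy": 0, "dz": 0, "twist": 0},
    {"claw": 0.55, "dx": -0.12, "dy": 0, "dz": 0, "twist": 0},
    {"claw": 0.55, "dx": -0.155, "dy": 0, "dz": 0, "twist": 0},
    {"claw": 0.5, "dx": -0.155, "dy": 0, "dz": 0, "twist": 0},
    {"claw": 0.5, "dx": -0.155, "dy": 0, "dz": 0, "twist": 0}
  ],
  "squeeze": 25
}}

```text
time: 8.65
position: [0.6028, 0.0454, 0.2828]
ee_rot: [0.332, 1.559, 0.475]
ft_force: [-0.8, -0.7, -0.5]
finger_gap: 0.0422
```

Run:
```python
from h import *
from rig import ctrl
i=ctrl.camera_info("wrist");cv2.imwrite("pics/w6.png",ctrl.capture("wrist"))
plan([.5195,.365,.28],90)
```

```text
t 8.70 pos [0.6015 0.0454 0.2805] tilt 0.45 jaw heading 98.2 gap 0.0425 F [-0.   1.   0.3] q7 1.62
dx 0.0016 dy 0.3281 dz -0.0355 twist 1.37
```

View pics/w6.png

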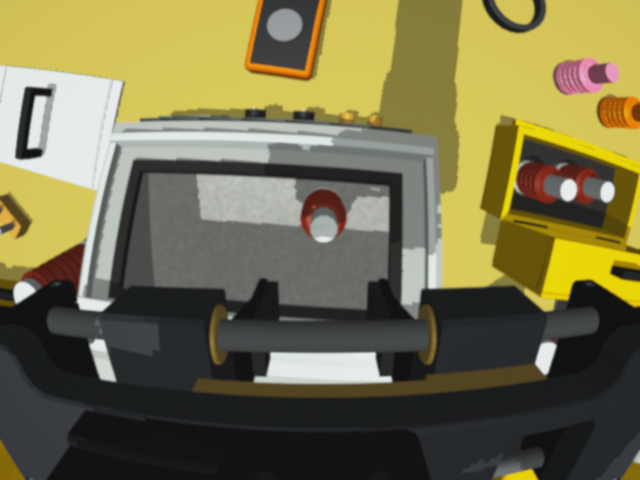

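The first insulator stands upright in the cell, with its cap at (323,225). Next is the middle one.

Request:
{"op": "jog_arm", "data": {
  "series": [
    {"claw": 0.5, "dx": 0, "dy": 0.04, "dz": -0.004, "twist": 0.2},
    {"claw": 0.5, "dx": 0, "dy": 0.08, "dz": -0.009, "twist": 0.4},
    {"claw": 0.5, "dx": 0, "dy": 0.12, "dz": -0.013, "twist": 0.6},
    {"claw": 0.5, "dx": 0, "dy": 0.16, "dz": -0.017, "twist": 0.8},
    {"claw": 0.5, "dx": 0, "dy": 0.2, "dz": -0.022, "twist": 1.0},
    {"claw": 0.5, "dx": 0, "dy": 0.24, "dz": -0.026, "twist": 1.2},
    {"claw": 0.5, "dx": 0, "dy": 0.28, "dz": -0.03, "twist": 1.37},
    {"claw": 0.5, "dx": 0, "dy": 0.31, "dz": -0.0335, "twist": 1.37},
    {"claw": 0.5, "dx": 0, "dy": 0.325, "dz": -0.035, "twist": 1.37},
    {"claw": 0.5, "dx": 0, "dy": 0.328, "dz": -0.0355, "twist": 1.37},
    {"claw": 0.5, "dx": 0, "dy": 0.328, "dz": -0.0355, "twist": 1.37},
    {"claw": 0.5, "dx": 0, "dy": 0.328, "dz": -0.0355, "twist": 1.37},
    {"claw": 0.5, "dx": 0, "dy": 0.328, "dz": -0.0355, "twist": 1.37},
    {"claw": 0.5, "dx": 0, "dy": 0.328, "dz": -0.0355, "twist": 1.37}
  ],
  "squeeze": 25
}}

```text
time: 9.87
position: [0.5207, 0.3624, 0.2817]
ee_rot: [0.54, 1.563, 0.536]
ft_force: [-0.3, 0.0, -0.2]
finger_gap: 0.0436
```

Run:
```python
from h import *
from rig import ctrl
i=ctrl.camera_info("wrist");cv2.imwrite("pics/w7.png",ctrl.capture("wrist"))
print(proj(i,[[.5217,.3635,.108],[.5316,.3023,.108]],True).round(0))
plan([.5195,.365,.0925],90)
```

```text
[[321. 220.]
 [257. 230.]]
t 9.92 pos [0.5205 0.3629 0.2818] tilt 0.45 jaw heading 89.8 gap 0.0433 F [-0.5  0.5  0.1] q7 0.90
dx 0.1893 dy 0.0013 dz -0.0023 twist -0.03
```

View pics/w7.png

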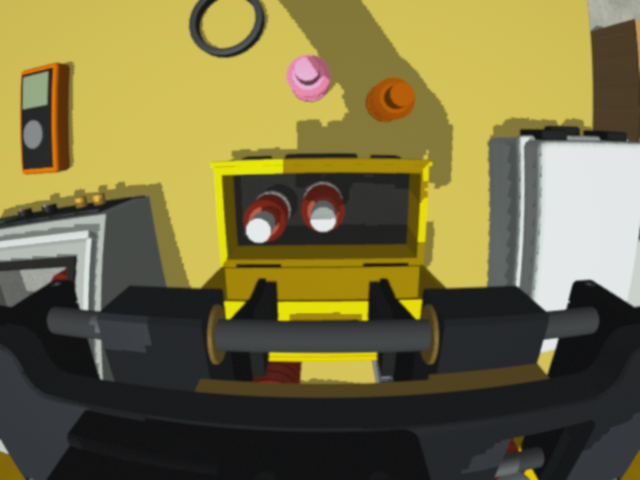

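Request:
{"op": "jog_arm", "data": {
  "series": [
    {"claw": 0.5, "dx": 0.04, "dy": 0.001, "dz": -0.001, "twist": 0},
    {"claw": 0.5, "dx": 0.08, "dy": 0.001, "dz": -0.002, "twist": 0},
    {"claw": 0.5, "dx": 0.11, "dy": 0.001, "dz": -0.002, "twist": 0},
    {"claw": 0.5, "dx": 0.14, "dy": 0.001, "dz": -0.002, "twist": 0},
    {"claw": 0.5, "dx": 0.16, "dy": 0.001, "dz": -0.002, "twist": 0},
    {"claw": 0.5, "dx": 0.175, "dy": 0.001, "dz": -0.002, "twist": 0},
    {"claw": 0.5, "dx": 0.188, "dy": 0.001, "dz": -0.002, "twist": 0},
    {"claw": 0.5, "dx": 0.189, "dy": 0.001, "dz": -0.002, "twist": 0},
    {"claw": 0.5, "dx": 0.189, "dy": 0.001, "dz": -0.002, "twist": 0},
    {"claw": 0.5, "dx": 0.189, "dy": 0.001, "dz": -0.002, "twist": 0},
    {"claw": 0.9, "dx": 0.189, "dy": 0.001, "dz": -0.002, "twist": 0},
    {"claw": 0.9, "dx": 0.189, "dy": 0.001, "dz": -0.002, "twist": 0},
    {"claw": 0.9, "dx": 0.189, "dy": 0.001, "dz": -0.002, "twist": 0},
    {"claw": 0.9, "dx": 0.189, "dy": 0.001, "dz": -0.002, "twist": 0},
    {"claw": 0.9, "dx": 0.189, "dy": 0.001, "dz": -0.002, "twist": 0},
    {"claw": 0.9, "dx": 0.189, "dy": 0.001, "dz": -0.002, "twist": 0}
  ],
  "squeeze": 25
}}

```text
time: 11.25
position: [0.5202, 0.3646, 0.0933]
ee_rot: [0.54, 1.562, 0.537]
ft_force: [0.7, -1.9, 3.6]
finger_gap: 0.0233
```

Run:
```python
from h import *
plan([.519,.364,.31],90)
```

```text
t 11.25 pos [0.5202 0.3646 0.0933] tilt 0.49 jaw heading 89.8 gap 0.0233 F [ 0.7 -1.9  3.6] q7 0.90
dx -0.2167 dy 0.0004 dz 0.0004 twist -0.03
```

Request:
{"op": "jog_arm", "data": {
  "series": [
    {"claw": 0.9, "dx": -0.01, "dy": 0, "dz": 0, "twist": 0},
    {"claw": 0.9, "dx": -0.03, "dy": 0, "dz": 0, "twist": 0},
    {"claw": 0.9, "dx": -0.06, "dy": 0, "dz": 0, "twist": 0},
    {"claw": 0.9, "dx": -0.1, "dy": 0, "dz": 0, "twist": 0},
    {"claw": 0.9, "dx": -0.14, "dy": 0, "dz": 0, "twist": 0},
    {"claw": 0.9, "dx": -0.18, "dy": 0, "dz": 0, "twist": 0},
    {"claw": 0.9, "dx": -0.217, "dy": 0, "dz": 0, "twist": 0},
    {"claw": 0.9, "dx": -0.217, "dy": 0, "dz": 0, "twist": 0},
    {"claw": 0.9, "dx": -0.217, "dy": 0, "dz": 0, "twist": 0}
  ],
  "squeeze": 25
}}

```text
time: 12.0
position: [0.5192, 0.3643, 0.3135]
ee_rot: [0.616, 1.557, 0.613]
ft_force: [-0.7, -1.6, -1.8]
finger_gap: 0.0234
```

Run:
```python
from h import *
plan(cellp([-8,0,310]),94)
```

```text
t 12.00 pos [0.5192 0.3643 0.3135] tilt 0.8 jaw heading 89.8 gap 0.0234 F [-0.7 -1.6 -1.8] q7 0.90
dx 0.0014 dy -0.3744 dz 0.0874 twist -0.70
```

Request:
{"op": "jog_arm", "data": {
  "series": [
    {"claw": 0.9, "dx": 0, "dy": -0.02, "dz": 0.005, "twist": -0.1},
    {"claw": 0.9, "dx": 0.0, "dy": -0.05, "dz": 0.012, "twist": -0.2},
    {"claw": 0.9, "dx": 0.0, "dy": -0.085, "dz": 0.02, "twist": -0.3},
    {"claw": 0.9, "dx": 0.0, "dy": -0.12, "dz": 0.028, "twist": -0.4},
    {"claw": 0.9, "dx": 0.0, "dy": -0.155, "dz": 0.036, "twist": -0.5},
    {"claw": 0.9, "dx": 0.0, "dy": -0.19, "dz": 0.044, "twist": -0.6},
    {"claw": 0.9, "dx": 0.0, "dy": -0.225, "dz": 0.053, "twist": -0.7},
    {"claw": 0.9, "dx": 0.0, "dy": -0.26, "dz": 0.061, "twist": -0.7},
    {"claw": 0.9, "dx": 0.0, "dy": -0.295, "dz": 0.069, "twist": -0.7},
    {"claw": 0.9, "dx": 0.0, "dy": -0.33, "dz": 0.077, "twist": -0.7},
    {"claw": 0.9, "dx": 0.0, "dy": -0.355, "dz": 0.083, "twist": -0.7},
    {"claw": 0.9, "dx": 0.0, "dy": -0.37, "dz": 0.0865, "twist": -0.7},
    {"claw": 0.9, "dx": 0.0, "dy": -0.374, "dz": 0.0875, "twist": -0.7},
    {"claw": 0.9, "dx": 0.0, "dy": -0.374, "dz": 0.0875, "twist": -0.7},
    {"claw": 0.9, "dx": 0.0, "dy": -0.374, "dz": 0.0875, "twist": -0.7},
    {"claw": 0.9, "dx": 0.0, "dy": -0.374, "dz": 0.0875, "twist": -0.7},
    {"claw": 0.9, "dx": 0.0, "dy": -0.374, "dz": 0.0875, "twist": -0.7},
    {"claw": 0.9, "dx": 0.0, "dy": -0.374, "dz": 0.0875, "twist": -0.7}
  ],
  "squeeze": 25
}}

```text
time: 13.5
position: [0.6053, -0.0084, 0.3114]
ee_rot: [0.575, 1.557, 0.647]
ft_force: [-1.0, 0.5, -1.6]
finger_gap: 0.023
```

Run:
```python
from h import *
from rig import ctrl
cv2.imwrite("pics/w8.png",ctrl.capture("wrist"))
plan(cellp([-8,0,125]),94)
```

```text
t 13.55 pos [ 0.6053 -0.0087  0.3114] tilt 0.81 jaw heading 94.1 gap 0.0232 F [ 0.2  0.8 -2.1] q7 1.65
dx 0.1864 dy -0.0030 dz -0.0024 twist 0.02
```

View pics/w8.png

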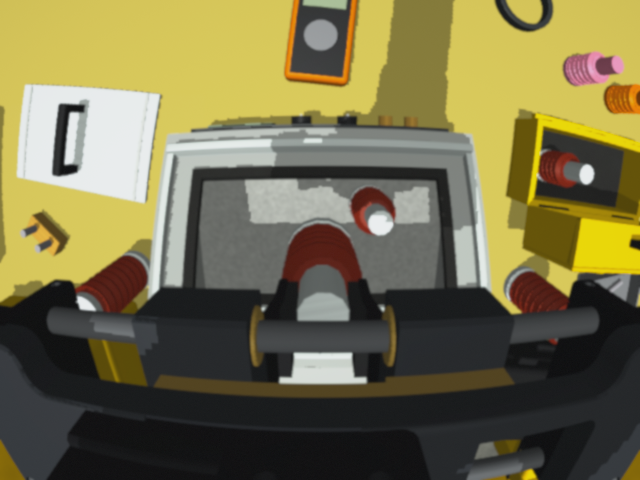

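Request:
{"op": "jog_arm", "data": {
  "series": [
    {"claw": 0.9, "dx": 0.0, "dy": -0.002, "dz": 0, "twist": 0},
    {"claw": 0.9, "dx": 0.01, "dy": -0.002, "dz": 0, "twist": 0},
    {"claw": 0.9, "dx": 0.03, "dy": -0.0025, "dz": 0, "twist": 0},
    {"claw": 0.9, "dx": 0.055, "dy": -0.003, "dz": -0.001, "twist": 0},
    {"claw": 0.9, "dx": 0.08, "dy": -0.003, "dz": -0.001, "twist": 0},
    {"claw": 0.9, "dx": 0.105, "dy": -0.003, "dz": -0.001, "twist": 0},
    {"claw": 0.9, "dx": 0.13, "dy": -0.003, "dz": -0.002, "twist": 0},
    {"claw": 0.9, "dx": 0.15, "dy": -0.003, "dz": -0.002, "twist": 0},
    {"claw": 0.9, "dx": 0.162, "dy": -0.003, "dz": -0.002, "twist": 0},
    {"claw": 0.9, "dx": 0.168, "dy": -0.003, "dz": -0.002, "twist": 0},
    {"claw": 0.9, "dx": 0.172, "dy": -0.003, "dz": -0.002, "twist": 0},
    {"claw": 0.9, "dx": 0.176, "dy": -0.003, "dz": -0.002, "twist": 0},
    {"claw": 0.9, "dx": 0.179, "dy": -0.003, "dz": -0.002, "twist": 0},
    {"claw": 0.9, "dx": 0.181, "dy": -0.003, "dz": -0.002, "twist": 0},
    {"claw": 0.9, "dx": 0.182, "dy": -0.003, "dz": -0.002, "twist": 0},
    {"claw": 0.9, "dx": 0.183, "dy": -0.003, "dz": -0.002, "twist": 0},
    {"claw": 0.9, "dx": 0.184, "dy": -0.003, "dz": -0.002, "twist": 0},
    {"claw": 0.9, "dx": 0.1845, "dy": -0.003, "dz": -0.002, "twist": 0},
    {"claw": 0.9, "dx": 0.185, "dy": -0.003, "dz": -0.002, "twist": 0},
    {"claw": 0.9, "dx": 0.185, "dy": -0.003, "dz": -0.002, "twist": 0}
  ],
  "squeeze": 25
}}

```text
time: 15.22
position: [0.6057, -0.0103, 0.1264]
ee_rot: [0.562, 1.557, 0.634]
ft_force: [-0.1, -0.7, -2.5]
finger_gap: 0.0229
```

Run:
```python
from h import *
plan(cellp([-8,0,125]),94)
```

```text
t 15.22 pos [ 0.6057 -0.0103  0.1264] tilt 0.81 jaw heading 94.1 gap 0.0229 F [-0.1 -0.7 -2.5] q7 1.69
dx 0.0014 dy -0.0001 dz -0.0004 twist 0.02
```

Request:
{"op": "jog_arm", "data": {
  "series": [
    {"claw": 0.9, "dx": 0.0005, "dy": 0, "dz": 0, "twist": 0},
    {"claw": 0.9, "dx": 0.001, "dy": 0, "dz": 0, "twist": 0},
    {"claw": 0.9, "dx": 0.0015, "dy": 0, "dz": 0, "twist": 0},
    {"claw": 0.9, "dx": 0.002, "dy": 0, "dz": 0, "twist": 0},
    {"claw": 0.9, "dx": 0.002, "dy": 0, "dz": 0, "twist": 0},
    {"claw": 0.9, "dx": 0.002, "dy": 0, "dz": 0, "twist": 0}
  ],
  "squeeze": 25
}}

```text
time: 15.72
position: [0.6063, -0.0105, 0.1252]
ee_rot: [0.501, 1.555, 0.573]
ft_force: [-0.9, -0.1, 4.8]
finger_gap: 0.0231
```

Request:
{"op": "jog_arm", "data": {
  "series": [
    {"claw": 0.7, "dx": -0.0005, "dy": 0, "dz": 0, "twist": 0},
    {"claw": 0.58, "dx": 0, "dy": 0, "dz": 0, "twist": 0},
    {"claw": 0.55, "dx": 0, "dy": 0, "dz": 0, "twist": 0},
    {"claw": 0.55, "dx": 0, "dy": 0, "dz": 0, "twist": 0},
    {"claw": 0.55, "dx": -0.005, "dy": 0, "dz": 0, "twist": 0},
    {"claw": 0.55, "dx": -0.02, "dy": 0, "dz": 0, "twist": 0},
    {"claw": 0.55, "dx": -0.045, "dy": 0, "dz": 0, "twist": 0},
    {"claw": 0.55, "dx": -0.08, "dy": 0, "dz": 0, "twist": 0},
    {"claw": 0.55, "dx": -0.12, "dy": 0, "dz": 0, "twist": 0},
    {"claw": 0.55, "dx": -0.155, "dy": 0, "dz": 0, "twist": 0},
    {"claw": 0.5, "dx": -0.155, "dy": 0, "dz": 0, "twist": 0},
    {"claw": 0.5, "dx": -0.155, "dy": 0, "dz": 0, "twist": 0},
    {"claw": 0.5, "dx": -0.155, "dy": 0, "dz": 0, "twist": 0},
    {"claw": 0.5, "dx": -0.155, "dy": 0, "dz": 0, "twist": 0}
  ],
  "squeeze": 25
}}

```text
time: 16.88
position: [0.6033, -0.0117, 0.2785]
ee_rot: [0.629, 1.558, 0.701]
ft_force: [-0.0, 1.0, 0.1]
finger_gap: 0.0432
```

Run:
```python
from h import *
from rig import ctrl
cv2.imwrite("pics/w9.png",ctrl.capture("wrist"))
plan([.5295,.3045,.28],90)
```

```text
t 16.93 pos [ 0.6033 -0.0117  0.2783] tilt 0.72 jaw heading 94.1 gap 0.0436 F [ 0.2  0.8 -0.5] q7 1.66
dx 0.0002 dy 0.3207 dz -0.0509 twist 0.69
```

View pics/w9.png

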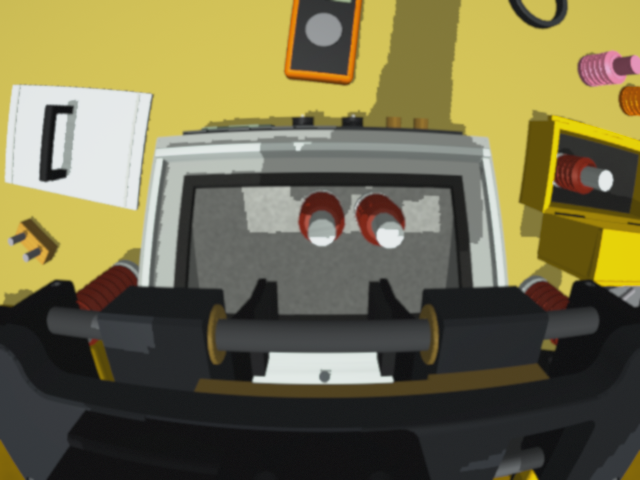

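Both stand upright, with caps at (322,233) and (388,233). Next is the third.

Request:
{"op": "jog_arm", "data": {
  "series": [
    {"claw": 0.5, "dx": 0, "dy": 0.04, "dz": -0.006, "twist": 0.1},
    {"claw": 0.5, "dx": 0, "dy": 0.08, "dz": -0.013, "twist": 0.2},
    {"claw": 0.5, "dx": 0, "dy": 0.12, "dz": -0.019, "twist": 0.3},
    {"claw": 0.5, "dx": 0, "dy": 0.16, "dz": -0.025, "twist": 0.4},
    {"claw": 0.5, "dx": 0, "dy": 0.2, "dz": -0.032, "twist": 0.5},
    {"claw": 0.5, "dx": 0, "dy": 0.24, "dz": -0.038, "twist": 0.6},
    {"claw": 0.5, "dx": 0, "dy": 0.28, "dz": -0.044, "twist": 0.69},
    {"claw": 0.5, "dx": 0, "dy": 0.305, "dz": -0.049, "twist": 0.69},
    {"claw": 0.5, "dx": 0, "dy": 0.318, "dz": -0.051, "twist": 0.69},
    {"claw": 0.5, "dx": 0, "dy": 0.321, "dz": -0.051, "twist": 0.69},
    {"claw": 0.5, "dx": 0, "dy": 0.321, "dz": -0.051, "twist": 0.69},
    {"claw": 0.5, "dx": 0, "dy": 0.321, "dz": -0.051, "twist": 0.69},
    {"claw": 0.5, "dx": 0, "dy": 0.321, "dz": -0.051, "twist": 0.69},
    {"claw": 0.5, "dx": 0, "dy": 0.321, "dz": -0.051, "twist": 0.69},
    {"claw": 0.5, "dx": 0, "dy": 0.321, "dz": -0.051, "twist": 0.69}
  ],
  "squeeze": 25
}}

```text
time: 18.18
position: [0.5301, 0.3032, 0.2804]
ee_rot: [0.679, 1.558, 0.676]
ft_force: [-0.5, 0.2, 0.4]
finger_gap: 0.0433
```

Run:
```python
from h import *
from rig import ctrl
i=ctrl.camera_info("wrist");cv2.imwrite("pics/w10.png",ctrl.capture("wrist"))
print(proj(i,[[.5316,.3023,.108]],True).round(0))
plan([.5285,.3035,.0925],90)
```

```text
[[318. 220.]]
t 18.23 pos [0.53   0.3036 0.2804] tilt 0.73 jaw heading 89.9 gap 0.0436 F [0.  0.4 1. ] q7 1.00
dx 0.1879 dy -0.0017 dz -0.0033 twist -0.02
```

View pics/w10.png

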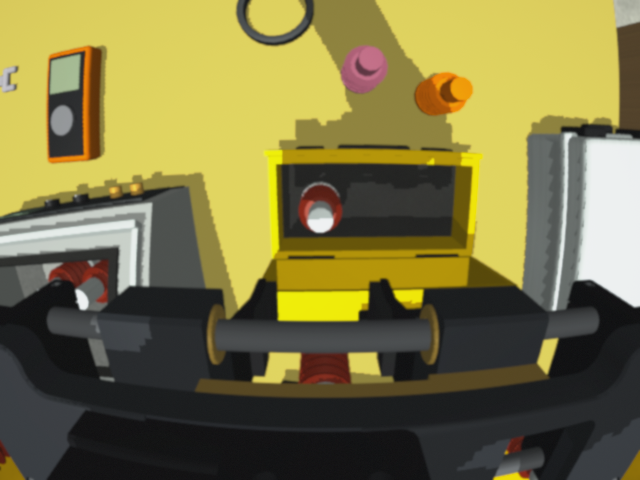

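Request:
{"op": "jog_arm", "data": {
  "series": [
    {"claw": 0.5, "dx": 0.04, "dy": -0.001, "dz": -0.001, "twist": 0},
    {"claw": 0.5, "dx": 0.08, "dy": -0.001, "dz": -0.0015, "twist": 0},
    {"claw": 0.5, "dx": 0.11, "dy": -0.001, "dz": -0.002, "twist": 0},
    {"claw": 0.5, "dx": 0.14, "dy": -0.001, "dz": -0.0025, "twist": 0},
    {"claw": 0.5, "dx": 0.16, "dy": -0.001, "dz": -0.003, "twist": 0},
    {"claw": 0.5, "dx": 0.175, "dy": -0.0015, "dz": -0.003, "twist": 0},
    {"claw": 0.5, "dx": 0.187, "dy": -0.0015, "dz": -0.003, "twist": 0},
    {"claw": 0.5, "dx": 0.188, "dy": -0.0015, "dz": -0.003, "twist": 0},
    {"claw": 0.5, "dx": 0.188, "dy": -0.0015, "dz": -0.003, "twist": 0},
    {"claw": 0.5, "dx": 0.188, "dy": -0.0015, "dz": -0.003, "twist": 0},
    {"claw": 0.9, "dx": 0.188, "dy": -0.0015, "dz": -0.003, "twist": 0},
    {"claw": 0.9, "dx": 0.188, "dy": -0.0015, "dz": -0.003, "twist": 0},
    {"claw": 0.9, "dx": 0.188, "dy": -0.0015, "dz": -0.003, "twist": 0},
    {"claw": 0.9, "dx": 0.188, "dy": -0.0015, "dz": -0.003, "twist": 0},
    {"claw": 0.9, "dx": 0.188, "dy": -0.0015, "dz": -0.003, "twist": 0},
    {"claw": 0.9, "dx": 0.188, "dy": -0.0015, "dz": -0.003, "twist": 0}
  ],
  "squeeze": 25
}}

```text
time: 19.57
position: [0.5292, 0.3034, 0.0929]
ee_rot: [0.652, 1.558, 0.649]
ft_force: [-0.4, -0.5, 3.3]
finger_gap: 0.0228
```

Run:
```python
from h import *
plan([.525,.3035,.31],90)
```

```text
t 19.57 pos [0.5292 0.3034 0.0929] tilt 0.76 jaw heading 89.9 gap 0.0228 F [-0.4 -0.5  3.3] q7 1.01
dx -0.2171 dy 0.0018 dz -0.0019 twist -0.02
```

Request:
{"op": "jog_arm", "data": {
  "series": [
    {"claw": 0.9, "dx": -0.01, "dy": 0, "dz": -0.001, "twist": 0},
    {"claw": 0.9, "dx": -0.03, "dy": 0, "dz": -0.002, "twist": 0},
    {"claw": 0.9, "dx": -0.06, "dy": 0, "dz": -0.002, "twist": 0},
    {"claw": 0.9, "dx": -0.1, "dy": 0, "dz": -0.002, "twist": 0},
    {"claw": 0.9, "dx": -0.14, "dy": 0, "dz": -0.002, "twist": 0},
    {"claw": 0.9, "dx": -0.18, "dy": 0, "dz": -0.002, "twist": 0},
    {"claw": 0.9, "dx": -0.217, "dy": 0, "dz": -0.002, "twist": 0},
    {"claw": 0.9, "dx": -0.217, "dy": 0, "dz": -0.002, "twist": 0},
    {"claw": 0.9, "dx": -0.217, "dy": 0, "dz": -0.002, "twist": 0},
    {"claw": 0.9, "dx": -0.217, "dy": 0, "dz": -0.002, "twist": 0}
  ],
  "squeeze": 25
}}

```text
time: 20.4
position: [0.5239, 0.3013, 0.3088]
ee_rot: [0.688, 1.56, 0.686]
ft_force: [-0.8, -0.3, -2.3]
finger_gap: 0.0232
```

Run:
```python
from h import *
plan(cellp([-8,-56,310]),90)
```

```text
t 20.40 pos [0.5239 0.3013 0.3088] tilt 0.63 jaw heading 89.9 gap 0.0232 F [-0.8 -0.3 -2.3] q7 1.00
dx -0.0030 dy -0.3673 dz 0.0863 twist -0.02
```

Request:
{"op": "jog_arm", "data": {
  "series": [
    {"claw": 0.9, "dx": -0.003, "dy": -0.02, "dz": 0.005, "twist": 0},
    {"claw": 0.9, "dx": -0.003, "dy": -0.05, "dz": 0.012, "twist": 0},
    {"claw": 0.9, "dx": -0.003, "dy": -0.085, "dz": 0.02, "twist": 0},
    {"claw": 0.9, "dx": -0.003, "dy": -0.12, "dz": 0.028, "twist": 0},
    {"claw": 0.9, "dx": -0.003, "dy": -0.155, "dz": 0.036, "twist": 0},
    {"claw": 0.9, "dx": -0.003, "dy": -0.19, "dz": 0.044, "twist": 0},
    {"claw": 0.9, "dx": -0.003, "dy": -0.225, "dz": 0.053, "twist": 0},
    {"claw": 0.9, "dx": -0.003, "dy": -0.26, "dz": 0.061, "twist": 0},
    {"claw": 0.9, "dx": -0.003, "dy": -0.295, "dz": 0.069, "twist": 0},
    {"claw": 0.9, "dx": -0.003, "dy": -0.33, "dz": 0.078, "twist": 0},
    {"claw": 0.9, "dx": -0.003, "dy": -0.355, "dz": 0.084, "twist": 0},
    {"claw": 0.9, "dx": -0.003, "dy": -0.365, "dz": 0.086, "twist": 0},
    {"claw": 0.9, "dx": -0.003, "dy": -0.367, "dz": 0.0865, "twist": 0},
    {"claw": 0.9, "dx": -0.003, "dy": -0.367, "dz": 0.0865, "twist": 0},
    {"claw": 0.9, "dx": -0.003, "dy": -0.367, "dz": 0.0865, "twist": 0},
    {"claw": 0.9, "dx": -0.003, "dy": -0.367, "dz": 0.0865, "twist": 0},
    {"claw": 0.9, "dx": -0.003, "dy": -0.367, "dz": 0.0865, "twist": 0},
    {"claw": 0.9, "dx": -0.003, "dy": -0.367, "dz": 0.0865, "twist": 0}
  ],
  "squeeze": 25
}}

```text
time: 21.9
position: [0.6094, -0.0644, 0.3101]
ee_rot: [0.718, 1.559, 0.718]
ft_force: [-0.5, 0.1, -1.7]
finger_gap: 0.023
```

Run:
```python
from h import *
from rig import ctrl
cv2.imwrite("pics/w11.png",ctrl.capture("wrist"))
plan(cellp([-8,-56,125]),90)
```

```text
t 21.95 pos [ 0.6095 -0.0648  0.3101] tilt 0.65 jaw heading 90.0 gap 0.0230 F [ 0.  -0.2 -1.7] q7 1.69
dx 0.1851 dy -0.0028 dz -0.0018 twist -0.01
```

View pics/w11.png

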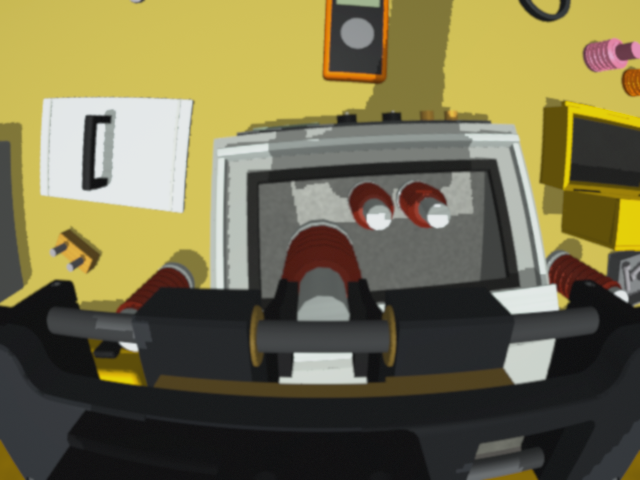

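Request:
{"op": "jog_arm", "data": {
  "series": [
    {"claw": 0.9, "dx": 0.0, "dy": -0.001, "dz": 0, "twist": 0},
    {"claw": 0.9, "dx": 0.01, "dy": -0.001, "dz": 0, "twist": 0},
    {"claw": 0.9, "dx": 0.03, "dy": -0.0015, "dz": 0, "twist": 0},
    {"claw": 0.9, "dx": 0.055, "dy": -0.002, "dz": -0.001, "twist": 0},
    {"claw": 0.9, "dx": 0.08, "dy": -0.002, "dz": -0.001, "twist": 0},
    {"claw": 0.9, "dx": 0.105, "dy": -0.003, "dz": -0.001, "twist": 0},
    {"claw": 0.9, "dx": 0.13, "dy": -0.003, "dz": -0.002, "twist": 0},
    {"claw": 0.9, "dx": 0.15, "dy": -0.003, "dz": -0.002, "twist": 0},
    {"claw": 0.9, "dx": 0.162, "dy": -0.003, "dz": -0.002, "twist": 0},
    {"claw": 0.9, "dx": 0.168, "dy": -0.003, "dz": -0.002, "twist": 0},
    {"claw": 0.9, "dx": 0.172, "dy": -0.003, "dz": -0.002, "twist": 0},
    {"claw": 0.9, "dx": 0.176, "dy": -0.003, "dz": -0.002, "twist": 0},
    {"claw": 0.9, "dx": 0.179, "dy": -0.003, "dz": -0.002, "twist": 0},
    {"claw": 0.9, "dx": 0.181, "dy": -0.003, "dz": -0.002, "twist": 0},
    {"claw": 0.9, "dx": 0.182, "dy": -0.003, "dz": -0.002, "twist": 0},
    {"claw": 0.9, "dx": 0.183, "dy": -0.003, "dz": -0.002, "twist": 0},
    {"claw": 0.9, "dx": 0.1838, "dy": -0.003, "dz": -0.002, "twist": 0},
    {"claw": 0.9, "dx": 0.184, "dy": -0.003, "dz": -0.002, "twist": 0},
    {"claw": 0.9, "dx": 0.184, "dy": -0.003, "dz": -0.002, "twist": 0}
  ],
  "squeeze": 25
}}

```text
time: 23.53
position: [0.6091, -0.0664, 0.1262]
ee_rot: [0.691, 1.559, 0.69]
ft_force: [-0.3, 0.6, -1.4]
finger_gap: 0.0231
```

Run:
```python
from h import *
plan(cellp([-8,-56,125]),90)
```

```text
t 23.53 pos [ 0.6091 -0.0664  0.1262] tilt 0.66 jaw heading 90.0 gap 0.0231 F [-0.3  0.6 -1.4] q7 1.74
dx 0.0012 dy 0.0002 dz 0.0002 twist -0.01
```

Request:
{"op": "jog_arm", "data": {
  "series": [
    {"claw": 0.9, "dx": 0.0005, "dy": 0, "dz": 0, "twist": 0},
    {"claw": 0.9, "dx": 0.001, "dy": 0, "dz": 0, "twist": 0},
    {"claw": 0.9, "dx": 0.0015, "dy": 0, "dz": 0, "twist": 0},
    {"claw": 0.9, "dx": 0.0017, "dy": 0, "dz": 0, "twist": 0},
    {"claw": 0.9, "dx": 0.0017, "dy": 0, "dz": 0, "twist": 0},
    {"claw": 0.9, "dx": 0.0017, "dy": 0, "dz": 0, "twist": 0}
  ],
  "squeeze": 25
}}

```text
time: 24.03
position: [0.6094, -0.0665, 0.1249]
ee_rot: [0.644, 1.559, 0.644]
ft_force: [-0.2, -0.8, 1.6]
finger_gap: 0.0233
```

Contact: the force went from −1.4 to +1.6 N. Releasing and lifting.

Request:
{"op": "jog_arm", "data": {
  "series": [
    {"claw": 0.7, "dx": 0, "dy": 0, "dz": 0, "twist": 0},
    {"claw": 0.58, "dx": 0, "dy": 0, "dz": 0, "twist": 0},
    {"claw": 0.55, "dx": 0, "dy": 0, "dz": 0, "twist": 0},
    {"claw": 0.55, "dx": 0, "dy": 0, "dz": 0, "twist": 0},
    {"claw": 0.55, "dx": -0.005, "dy": 0, "dz": 0, "twist": 0},
    {"claw": 0.55, "dx": -0.02, "dy": 0, "dz": 0, "twist": 0},
    {"claw": 0.55, "dx": -0.045, "dy": 0, "dz": 0, "twist": 0},
    {"claw": 0.55, "dx": -0.08, "dy": 0, "dz": 0, "twist": 0},
    {"claw": 0.55, "dx": -0.12, "dy": 0, "dz": 0, "twist": 0},
    {"claw": 0.55, "dx": -0.155, "dy": 0, "dz": 0, "twist": 0},
    {"claw": 0.5, "dx": -0.165, "dy": 0, "dz": 0, "twist": 0},
    {"claw": 0.5, "dx": -0.165, "dy": 0, "dz": 0, "twist": 0},
    {"claw": 0.5, "dx": -0.165, "dy": 0, "dz": 0, "twist": 0},
    {"claw": 0.5, "dx": -0.165, "dy": 0, "dz": 0, "twist": 0}
  ],
  "squeeze": 25
}}

```text
time: 25.2
position: [0.6067, -0.0675, 0.288]
ee_rot: [0.886, 1.561, 0.885]
ft_force: [0.1, -0.1, -0.3]
finger_gap: 0.0432
```

Run:
```python
from h import *
from rig import ctrl
cv2.imwrite("pics/w12.png",ctrl.capture("wrist"))
plan([.533,-.3645,.25],82)
```

```text
t 25.25 pos [ 0.6067 -0.0674  0.2876] tilt 0.53 jaw heading 90.0 gap 0.0434 F [-0.7  0.4 -1. ] q7 1.70
dx 0.0350 dy -0.2974 dz -0.0737 twist 1.33
```

View pics/w12.png

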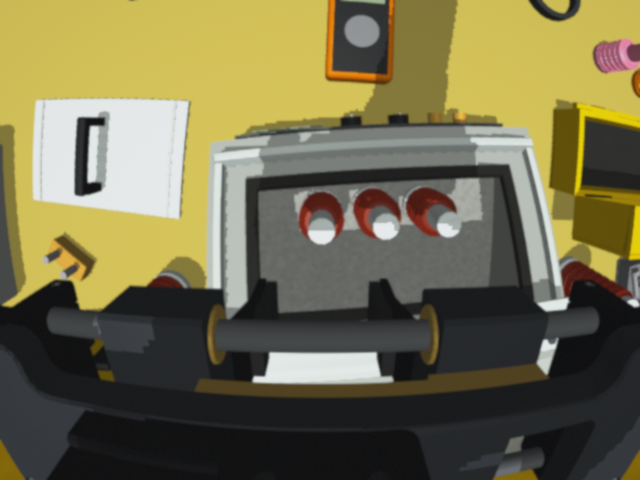

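All three stand upright in the cell, with caps at (321,230), (385,228) and (447,222). Next I'll check the cover again before grasping it.

Run:
```python
from h import *
from rig import ctrl
im=ctrl.capture("top"); cv2.imwrite("pics/top1.png",im); crop(im,380,180,150,110,5.2,"c_cover1.png")
```

```text
(no output)
```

View pics/c_cover1.png

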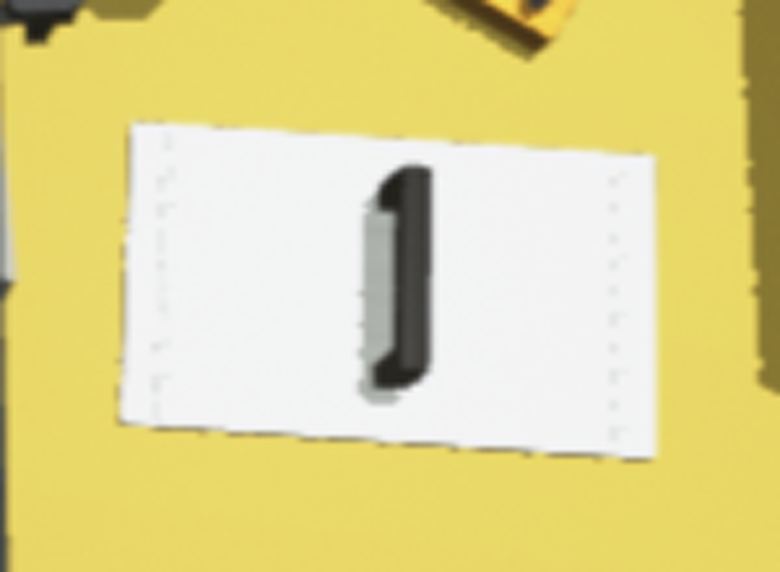

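Request:
{"op": "jog_arm", "data": {
  "series": [
    {"claw": 0.4, "dx": 0, "dy": -0.04, "dz": -0.009, "twist": 0.2},
    {"claw": 0.4, "dx": 0, "dy": -0.08, "dz": -0.018, "twist": 0.4},
    {"claw": 0.4, "dx": 0, "dy": -0.12, "dz": -0.028, "twist": 0.6},
    {"claw": 0.4, "dx": 0.005, "dy": -0.16, "dz": -0.037, "twist": 0.8},
    {"claw": 0.4, "dx": 0.012, "dy": -0.2, "dz": -0.047, "twist": 1.0},
    {"claw": 0.4, "dx": 0.02, "dy": -0.24, "dz": -0.057, "twist": 1.2},
    {"claw": 0.4, "dx": 0.03, "dy": -0.275, "dz": -0.066, "twist": 1.33},
    {"claw": 0.4, "dx": 0.035, "dy": -0.292, "dz": -0.07, "twist": 1.33},
    {"claw": 0.4, "dx": 0.035, "dy": -0.297, "dz": -0.071, "twist": 1.33},
    {"claw": 0.4, "dx": 0.035, "dy": -0.297, "dz": -0.071, "twist": 1.33},
    {"claw": 0.4, "dx": 0.035, "dy": -0.297, "dz": -0.071, "twist": 1.33},
    {"claw": 0.4, "dx": 0.035, "dy": -0.297, "dz": -0.071, "twist": 1.33},
    {"claw": 0.4, "dx": 0.035, "dy": -0.297, "dz": -0.071, "twist": 1.33},
    {"claw": 0.4, "dx": 0.035, "dy": -0.297, "dz": -0.071, "twist": 1.33}
  ],
  "squeeze": 25
}}

```text
time: 26.47
position: [0.5368, -0.3625, 0.2504]
ee_rot: [1.023, 1.561, 0.885]
ft_force: [-0.6, -0.1, 0.1]
finger_gap: 0.0521
```

Run:
```python
from h import *
from rig import ctrl
i=ctrl.camera_info("wrist"); im=ctrl.capture("wrist"); cv2.imwrite("pics/w13.png",im)
c,s=np.cos(-.141),np.sin(-.141)
P=[[.5371+c*a-s*b,-.3655+s*a+c*b,z] for a,b,z in [(75,128,6),(75,-128,6),(-75,-128,6),(-75,128,6),(50,0,53),(-50,0,53)] for a,b,z in [(a/1000,b/1000,z/1000)]]
print(proj(i,P,True).round(0))
plan([.536,-.3655,.028],82)
```

```text
[[424. 268.]
 [210. 268.]
 [202. 141.]
 [432. 141.]
 [316. 262.]
 [316. 164.]]
t 26.52 pos [ 0.5366 -0.3629  0.2504] tilt 0.57 jaw heading 82.1 gap 0.0520 F [-0.4 -0.4  1. ] q7 2.12
dx 0.2224 dy -0.0046 dz -0.0013 twist 0.02
```

View pics/w13.png

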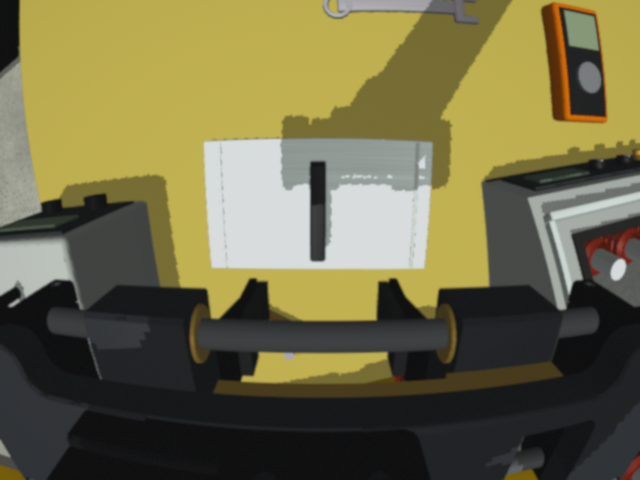

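Request:
{"op": "jog_arm", "data": {
  "series": [
    {"claw": 0.4, "dx": 0.04, "dy": -0.002, "dz": 0, "twist": 0},
    {"claw": 0.4, "dx": 0.08, "dy": -0.003, "dz": 0, "twist": 0},
    {"claw": 0.4, "dx": 0.12, "dy": -0.004, "dz": -0.001, "twist": 0},
    {"claw": 0.4, "dx": 0.155, "dy": -0.0045, "dz": -0.001, "twist": 0},
    {"claw": 0.4, "dx": 0.185, "dy": -0.0045, "dz": -0.001, "twist": 0},
    {"claw": 0.4, "dx": 0.205, "dy": -0.0045, "dz": -0.001, "twist": 0},
    {"claw": 0.4, "dx": 0.218, "dy": -0.0045, "dz": -0.001, "twist": 0},
    {"claw": 0.4, "dx": 0.222, "dy": -0.0045, "dz": -0.001, "twist": 0},
    {"claw": 0.4, "dx": 0.222, "dy": -0.0045, "dz": -0.001, "twist": 0},
    {"claw": 0.4, "dx": 0.222, "dy": -0.0045, "dz": -0.001, "twist": 0},
    {"claw": 0.7, "dx": 0.222, "dy": -0.0045, "dz": -0.001, "twist": 0},
    {"claw": 0.95, "dx": 0.222, "dy": -0.0045, "dz": -0.001, "twist": 0},
    {"claw": 0.95, "dx": 0.222, "dy": -0.0045, "dz": -0.001, "twist": 0},
    {"claw": 0.95, "dx": 0.222, "dy": -0.0045, "dz": -0.001, "twist": 0},
    {"claw": 0.95, "dx": 0.222, "dy": -0.0045, "dz": -0.001, "twist": 0},
    {"claw": 0.95, "dx": 0.222, "dy": -0.0045, "dz": -0.001, "twist": 0},
    {"claw": 0.95, "dx": 0.222, "dy": -0.0045, "dz": -0.001, "twist": 0}
  ],
  "squeeze": 35
}}

```text
time: 27.93
position: [0.5364, -0.3656, 0.0285]
ee_rot: [0.99, 1.561, 0.852]
ft_force: [0.5, -0.3, 1.8]
finger_gap: 0.0159
```

Run:
```python
from h import *
plan([.536,-.3655,.24],82)
```

```text
t 27.93 pos [ 0.5364 -0.3656  0.0285] tilt 0.56 jaw heading 82.1 gap 0.0159 F [ 0.5 -0.3  1.8] q7 2.21
dx -0.2115 dy 0.0018 dz 0.0007 twist 0.02
```

Request:
{"op": "jog_arm", "data": {
  "series": [
    {"claw": 0.95, "dx": -0.005, "dy": 0, "dz": 0, "twist": 0},
    {"claw": 0.95, "dx": -0.02, "dy": 0, "dz": 0, "twist": 0},
    {"claw": 0.95, "dx": -0.04, "dy": 0, "dz": 0, "twist": 0},
    {"claw": 0.95, "dx": -0.07, "dy": 0, "dz": 0, "twist": 0},
    {"claw": 0.95, "dx": -0.1, "dy": 0, "dz": 0, "twist": 0},
    {"claw": 0.95, "dx": -0.13, "dy": 0, "dz": 0, "twist": 0},
    {"claw": 0.95, "dx": -0.16, "dy": 0, "dz": 0, "twist": 0},
    {"claw": 0.95, "dx": -0.19, "dy": 0, "dz": 0, "twist": 0},
    {"claw": 0.95, "dx": -0.22, "dy": 0, "dz": 0, "twist": 0},
    {"claw": 0.95, "dx": -0.25, "dy": 0, "dz": 0, "twist": 0},
    {"claw": 0.95, "dx": -0.265, "dy": 0, "dz": 0, "twist": 0},
    {"claw": 0.95, "dx": -0.27, "dy": 0, "dz": 0, "twist": 0},
    {"claw": 0.95, "dx": -0.27, "dy": 0, "dz": 0, "twist": 0},
    {"claw": 0.95, "dx": -0.27, "dy": 0, "dz": 0, "twist": 0},
    {"claw": 0.95, "dx": -0.27, "dy": 0, "dz": 0, "twist": 0}
  ],
  "squeeze": 35
}}

```text
time: 29.18
position: [0.5338, -0.3667, 0.2961]
ee_rot: [1.441, 1.561, 1.303]
ft_force: [0.3, 0.6, -4.8]
finger_gap: 0.0159
```

Run:
```python
from h import *
from rig import ctrl
cv2.imwrite("pics/w14.png",ctrl.capture("wrist"))
cv2.imwrite("pics/s14.png",ctrl.capture("scene"))
plan(cellp([-70,0,300]),94.1)
```

```text
t 29.28 pos [ 0.534  -0.367   0.2965] tilt 0.56 jaw heading 82.1 gap 0.0155 F [-0.9 -0.8 -3. ] q7 2.12
dx -0.0002 dy 0.3501 dz -0.0390 twist -2.00
```

View pics/s14.png

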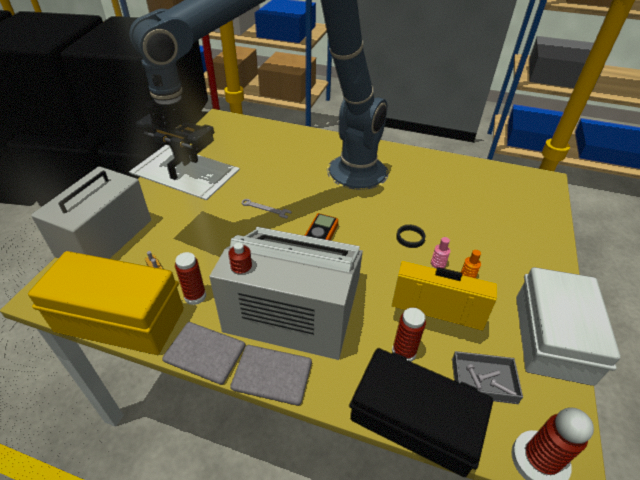

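View pics/w14.png

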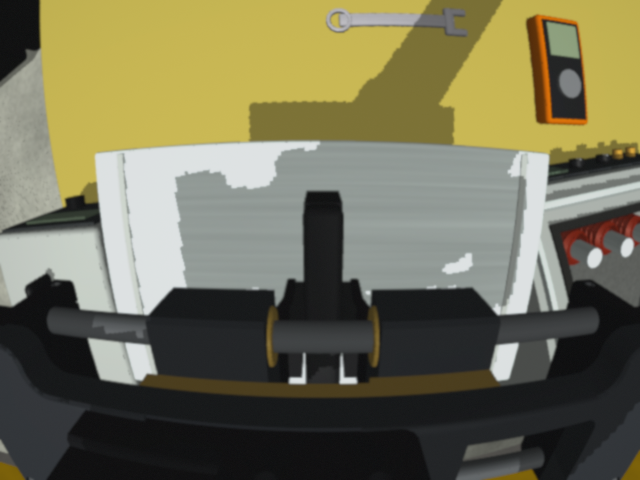

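```bash
cat >> h.py <<'E'
def plate_pts(pts,beta,o=None,h0=46.0,x0=-0.7):
    """cover-frame pts (mm) -> world, cover held at grasp point, pitched beta deg (+x edge up)"""
    from rig import ctrl
    o=o or ctrl.get_obs(); R=Rot.from_euler('xyz',o["ee_rot"]).as_matrix()
    y=R[:,1].copy(); y[2]=0; y/=np.linalg.norm(y); x=np.array([y[1],-y[0],0]); z=np.array([0,0,1.])
    G=o["position"]-.019*R[:,0]
    # pivot in cover frame: (x0', 0, h)
    b=np.radians(beta); X=x*np.cos(b)+z*np.sin(b); Z=-x*np.sin(b)+z*np.cos(b)
    P=np.asarray(pts,float)/1000.
    return G+np.outer(P[:,0]+x0/1000.,X)+np.outer(P[:,1],y)+np.outer(P[:,2]-(h0+1.5)/1000.,Z)
E
python3 - <<'E'
from h import *
from rig import ctrl
i=ctrl.camera_info("wrist");S=ctrl.camera_info("scene")
for b in (-6,-3,0,3,6):
    print(b,proj(i,plate_pts([[-75,128,6],[-75,-128,6]],b),True).round(0).tolist(), proj(S,plate_pts([[75,128,6],[75,-128,6],[-75,-128,6],[-75,128,6]],b)).round(0).tolist())
b=cv2.imread("pics/s14.png");crop(b,120,110,130,100,6,"s14c.png")
E
```

```text
-6 [[555.0, 144.0], [83.0, 145.0]] [[208.0, 199.0], [131.0, 171.0], [166.0, 140.0], [241.0, 163.0]]
-3 [[550.0, 147.0], [87.0, 148.0]] [[208.0, 198.0], [130.0, 171.0], [166.0, 142.0], [240.0, 165.0]]
0 [[546.0, 150.0], [91.0, 151.0]] [[207.0, 197.0], [129.0, 170.0], [166.0, 143.0], [240.0, 167.0]]
3 [[543.0, 154.0], [95.0, 155.0]] [[206.0, 197.0], [128.0, 169.0], [166.0, 145.0], [240.0, 168.0]]
6 [[539.0, 157.0], [99.0, 158.0]] [[205.0, 196.0], [127.0, 168.0], [166.0, 146.0], [239.0, 170.0]]
```

View pics/s14c.png

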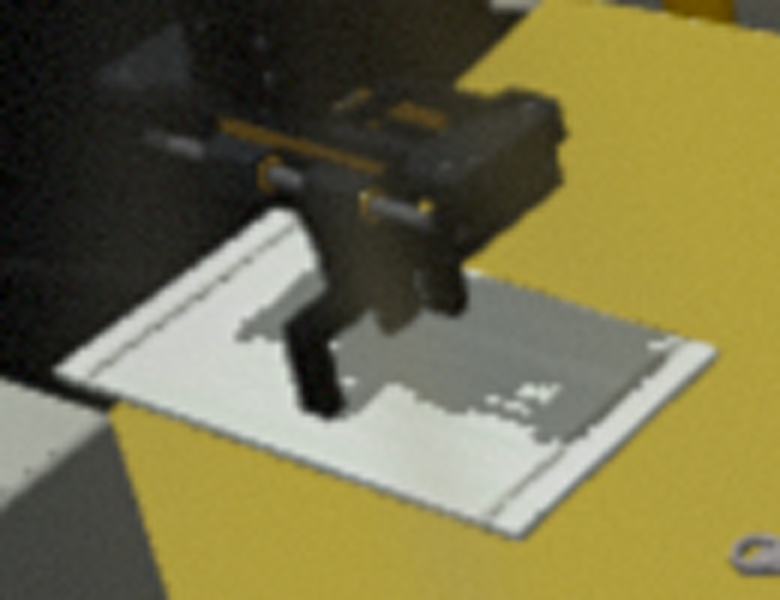

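Request:
{"op": "jog_arm", "data": {
  "series": [
    {"claw": 0.95, "dx": -0.005, "dy": 0.01, "dz": -0.001, "twist": -0.1},
    {"claw": 0.95, "dx": -0.005, "dy": 0.035, "dz": -0.004, "twist": -0.3},
    {"claw": 0.95, "dx": -0.005, "dy": 0.065, "dz": -0.007, "twist": -0.5},
    {"claw": 0.95, "dx": -0.005, "dy": 0.095, "dz": -0.01, "twist": -0.7},
    {"claw": 0.95, "dx": -0.005, "dy": 0.125, "dz": -0.014, "twist": -0.9},
    {"claw": 0.95, "dx": -0.005, "dy": 0.155, "dz": -0.017, "twist": -1.1},
    {"claw": 0.95, "dx": -0.005, "dy": 0.185, "dz": -0.02, "twist": -1.3},
    {"claw": 0.95, "dx": -0.005, "dy": 0.215, "dz": -0.024, "twist": -1.5},
    {"claw": 0.95, "dx": -0.005, "dy": 0.245, "dz": -0.027, "twist": -1.7},
    {"claw": 0.95, "dx": -0.005, "dy": 0.275, "dz": -0.03, "twist": -1.9},
    {"claw": 0.95, "dx": -0.005, "dy": 0.305, "dz": -0.034, "twist": -2.0},
    {"claw": 0.95, "dx": -0.005, "dy": 0.33, "dz": -0.037, "twist": -2.0},
    {"claw": 0.95, "dx": -0.005, "dy": 0.345, "dz": -0.038, "twist": -2.0},
    {"claw": 0.95, "dx": -0.005, "dy": 0.35, "dz": -0.039, "twist": -2.0},
    {"claw": 0.95, "dx": -0.005, "dy": 0.35, "dz": -0.039, "twist": -2.0},
    {"claw": 0.95, "dx": -0.005, "dy": 0.35, "dz": -0.039, "twist": -2.0},
    {"claw": 0.95, "dx": -0.005, "dy": 0.35, "dz": -0.039, "twist": -2.0},
    {"claw": 0.95, "dx": -0.005, "dy": 0.35, "dz": -0.039, "twist": -2.0}
  ],
  "squeeze": 35
}}

```text
time: 30.78
position: [0.5433, -0.0169, 0.3047]
ee_rot: [1.141, 1.562, 1.21]
ft_force: [0.0, 0.0, -3.8]
finger_gap: 0.0155
```

```bash
cat >> h.py <<'E'
def Etcp(u,zr,alpha):
    """leading bottom edge at rim (u,zr), plate alpha deg to slope -> TCP in cell frame (x,z) mm"""
    b=np.radians(30-alpha); p=np.array([np.cos(b),np.sin(b)]); n=np.array([-np.sin(b),np.cos(b)])
    E=np.array([u*.866-zr*.5,162.5+u*.5+zr*.866])
    G=E-75.7*p+47.5*n
    return np.array([G[0],0,G[1]-19])
def where():
    from rig import ctrl
    o=ctrl.get_obs(); d=o["position"][:2]-np.array(CELL[:2]); c,s=np.cos(CELL[2]),np.sin(CELL[2])
    print("cell frame TCP mm: x %.1f y %.1f z %.1f"%(1e3*(c*d[0]+s*d[1]),1e3*(-s*d[0]+c*d[1]),1e3*o["position"][2]))
E
python3 - <<'E'
from h import *
from rig import ctrl
cv2.imwrite("pics/w15.png",ctrl.capture("wrist")); where()
for a in [(36/.866,25,30),(44,9,30),(47,4,30),(47,4,20),(65,4,20),(83,4,20),(83,4,10),(83,4,0),(73,4,0)]: print(a,Etcp(*a).round(1))
plan(cellp(Etcp(40,18,30)),94.1)
E
```

```text
cell frame TCP mm: x -70.2 y -1.8 z 304.8
(41.570438799076214, 25, 30) [-52.2   0.  233.4]
(44, 9, 30) [-42.1   0.  220.8]
(47, 4, 30) [-37.   0. 218.]
(47, 4, 20) [-44.1   0.  204.1]
(65, 4, 20) [-28.5   0.  213.1]
(83, 4, 20) [-12.9   0.  222.1]
(83, 4, 10) [-17.5   0.  207.2]
(83, 4, 0) [-19.4   0.  191.8]
(73, 4, 0) [-28.1   0.  186.8]
t 30.83 pos [ 0.5434 -0.0166  0.3048] tilt 0.54 jaw heading 94.0 gap 0.0156 F [-0.1 -0.8 -3.6] q7 1.64
dx 0.0783 dy 0.0012 dz 0.0199 twist -0.02
```

View pics/w15.png

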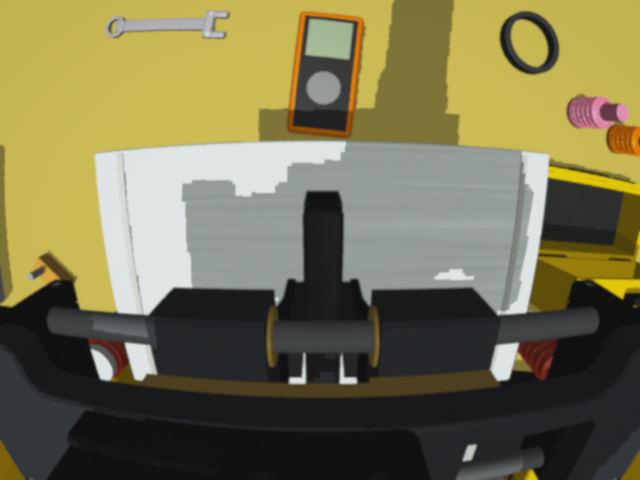

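Request:
{"op": "jog_arm", "data": {
  "series": [
    {"claw": 0.95, "dx": 0.01, "dy": 0.001, "dz": 0.004, "twist": 0},
    {"claw": 0.95, "dx": 0.025, "dy": 0.001, "dz": 0.01, "twist": 0},
    {"claw": 0.95, "dx": 0.04, "dy": 0.001, "dz": 0.015, "twist": 0},
    {"claw": 0.95, "dx": 0.055, "dy": 0.001, "dz": 0.02, "twist": 0},
    {"claw": 0.95, "dx": 0.068, "dy": 0.001, "dz": 0.02, "twist": 0},
    {"claw": 0.95, "dx": 0.075, "dy": 0.001, "dz": 0.02, "twist": 0},
    {"claw": 0.95, "dx": 0.078, "dy": 0.001, "dz": 0.02, "twist": 0},
    {"claw": 0.95, "dx": 0.078, "dy": 0.001, "dz": 0.02, "twist": 0},
    {"claw": 0.95, "dx": 0.078, "dy": 0.001, "dz": 0.02, "twist": 0},
    {"claw": 0.95, "dx": 0.078, "dy": 0.001, "dz": 0.02, "twist": 0}
  ],
  "squeeze": 35
}}

```text
time: 31.67
position: [0.5641, -0.0136, 0.2278]
ee_rot: [0.977, 1.561, 1.046]
ft_force: [-0.3, -0.4, -3.6]
finger_gap: 0.0154
```

Run:
```python
from h import *
from rig import ctrl
t=ctrl.capture("top");crop(t,210,90,190,180,3.2,"t16.png");s=ctrl.capture("scene");crop(s,190,190,200,140,4,"s16.png"); where()
plan(cellp(Etcp(47,4.5,30)),94.1)
```

```text
cell frame TCP mm: x -49.5 y -0.2 z 227.7
t 31.77 pos [ 0.564  -0.0136  0.2277] tilt 0.59 jaw heading 94.0 gap 0.0157 F [-0.3 -0.8 -3.1] q7 1.66
dx 0.0094 dy 0.0002 dz 0.0122 twist -0.02
```

View pics/t16.png

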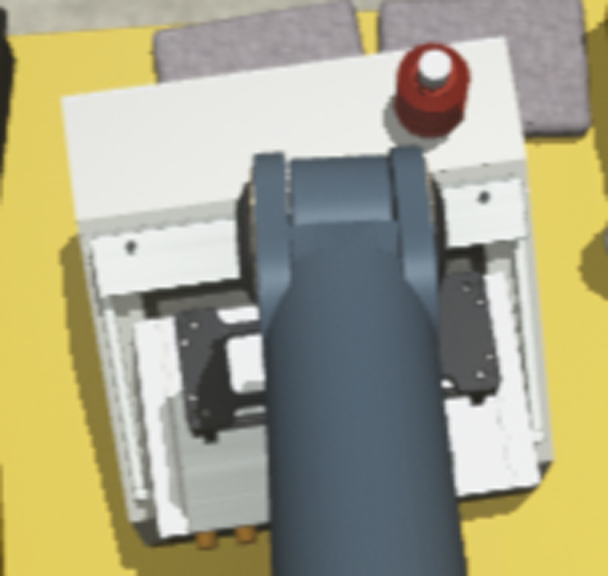

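View pics/s16.png

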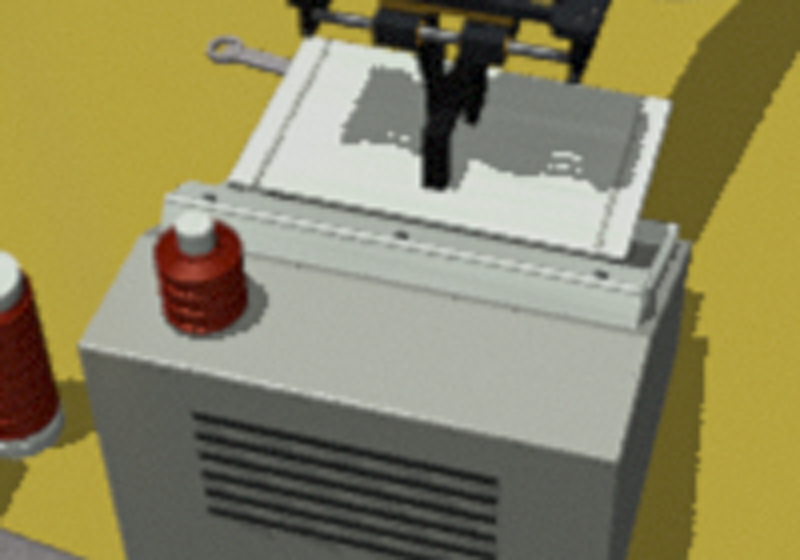

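Request:
{"op": "jog_arm", "data": {
  "series": [
    {"claw": 0.95, "dx": 0.002, "dy": 0, "dz": 0.003, "twist": 0},
    {"claw": 0.95, "dx": 0.004, "dy": 0, "dz": 0.006, "twist": 0},
    {"claw": 0.95, "dx": 0.006, "dy": 0, "dz": 0.009, "twist": 0},
    {"claw": 0.95, "dx": 0.008, "dy": 0, "dz": 0.011, "twist": 0},
    {"claw": 0.95, "dx": 0.009, "dy": 0, "dz": 0.012, "twist": 0},
    {"claw": 0.95, "dx": 0.0095, "dy": 0, "dz": 0.012, "twist": 0},
    {"claw": 0.95, "dx": 0.0095, "dy": 0, "dz": 0.012, "twist": 0},
    {"claw": 0.95, "dx": 0.0095, "dy": 0, "dz": 0.012, "twist": 0}
  ],
  "squeeze": 20
}}

```text
time: 32.43
position: [0.5759, -0.0127, 0.2182]
ee_rot: [1.013, 1.561, 1.082]
ft_force: [-0.2, 0.6, -3.6]
finger_gap: 0.0155
```

Run:
```python
from h import *
where()
plan(cellp(Etcp(47,4,20)),94.1)
```

```text
cell frame TCP mm: x -37.5 y -0.3 z 218.2
t 32.43 pos [ 0.5759 -0.0127  0.2182] tilt 0.58 jaw heading 93.9 gap 0.0155 F [-0.2  0.6 -3.6] q7 1.66
dx 0.0141 dy 0.0001 dz -0.0067 twist -0.03
```

Request:
{"op": "jog_arm", "data": {
  "series": [
    {"claw": 0.95, "dx": 0.0015, "dy": 0, "dz": -0.001, "twist": 0},
    {"claw": 0.95, "dx": 0.003, "dy": 0, "dz": -0.002, "twist": 0},
    {"claw": 0.95, "dx": 0.0045, "dy": 0, "dz": -0.0025, "twist": 0},
    {"claw": 0.95, "dx": 0.006, "dy": 0, "dz": -0.003, "twist": 0},
    {"claw": 0.95, "dx": 0.0075, "dy": 0, "dz": -0.004, "twist": 0},
    {"claw": 0.95, "dx": 0.009, "dy": 0, "dz": -0.0047, "twist": 0},
    {"claw": 0.95, "dx": 0.009, "dy": 0, "dz": -0.0047, "twist": 0}
  ],
  "squeeze": 15
}}

```text
time: 33.02
position: [0.5708, -0.013, 0.2089]
ee_rot: [1.079, 1.561, 1.148]
ft_force: [-1.8, -0.4, -1.6]
finger_gap: 0.0158
```

Run:
```python
from h import *
from rig import ctrl
where()
cv2.imwrite("pics/w17.png",ctrl.capture("wrist"))
i=ctrl.camera_info("wrist")
for b in (0,3,6,9,12): print(b,proj(i,plate_pts([[-75,128,6],[-75,-128,6]],b,x0=.7),True).round(0).tolist())
plan(cellp(Etcp(47,4,20)),94.1)
```

```text
cell frame TCP mm: x -42.6 y -0.2 z 208.9
0 [[547.0, 152.0], [91.0, 153.0]]
3 [[543.0, 155.0], [95.0, 156.0]]
6 [[539.0, 159.0], [99.0, 160.0]]
9 [[536.0, 163.0], [102.0, 164.0]]
12 [[532.0, 167.0], [106.0, 168.0]]
t 33.07 pos [ 0.5709 -0.013   0.209 ] tilt 0.56 jaw heading 93.9 gap 0.0158 F [-1.1  0.5 -1.3] q7 1.67
dx 0.0049 dy 0.0002 dz -0.0016 twist -0.03
```

View pics/w17.png

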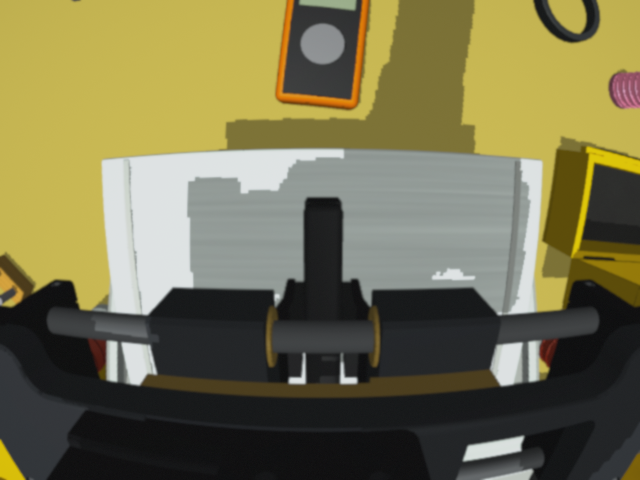

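Request:
{"op": "jog_arm", "data": {
  "series": [
    {"claw": 0.95, "dx": 0.0015, "dy": 0, "dz": -0.0005, "twist": 0},
    {"claw": 0.95, "dx": 0.003, "dy": 0, "dz": -0.001, "twist": 0},
    {"claw": 0.95, "dx": 0.0045, "dy": 0, "dz": -0.0016, "twist": 0},
    {"claw": 0.95, "dx": 0.006, "dy": 0, "dz": -0.002, "twist": 0},
    {"claw": 0.95, "dx": 0.0075, "dy": 0, "dz": -0.0025, "twist": 0},
    {"claw": 0.95, "dx": 0.0085, "dy": 0, "dz": -0.003, "twist": 0},
    {"claw": 0.95, "dx": 0.0085, "dy": 0, "dz": -0.003, "twist": 0}
  ],
  "squeeze": 15
}}

```text
time: 33.65
position: [0.5676, -0.0132, 0.2001]
ee_rot: [1.155, 1.562, 1.223]
ft_force: [-3.1, -0.4, -0.5]
finger_gap: 0.0155
```

Run:
```python
from h import *
from rig import ctrl
where()
im=ctrl.capture("wrist");cv2.imwrite("pics/w18.png",im); crop(im,80,130,160,60,5,"w18a.png");crop(im,460,130,120,60,6,"w18b.png")
i=ctrl.camera_info("wrist")
for b in (6,9,12,15): print(b,proj(i,plate_pts([[-75,128,6],[-75,-128,6]],b,x0=.7),True).round(0).tolist())
for a in (22,20,18,16): print(a,Etcp(47,4,a).round(1))
plan(cellp(Etcp(80,4,18)),94.1)
```

```text
cell frame TCP mm: x -45.9 y -0.1 z 200.1
6 [[539.0, 159.0], [99.0, 160.0]]
9 [[536.0, 163.0], [102.0, 164.0]]
12 [[532.0, 167.0], [106.0, 168.0]]
15 [[529.0, 171.0], [109.0, 172.0]]
22 [-42.9   0.  207. ]
20 [-44.1   0.  204.1]
18 [-45.2   0.  201.2]
16 [-46.2   0.  198.2]
t 33.70 pos [ 0.5676 -0.0132  0.2002] tilt 0.53 jaw heading 93.9 gap 0.0157 F [-3.9 -1.8 -0.5] q7 1.67
dx -0.0174 dy 0.0004 dz 0.0293 twist -0.03
```

View pics/w18.png

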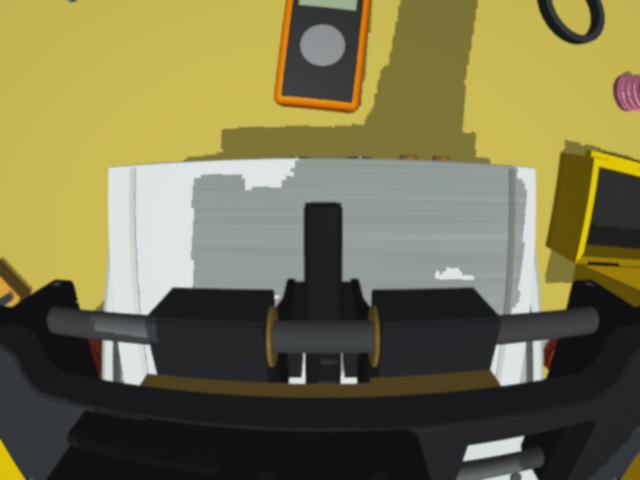

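Request:
{"op": "jog_arm", "data": {
  "series": [
    {"claw": 0.95, "dx": -0.001, "dy": 0, "dz": 0, "twist": 0},
    {"claw": 0.95, "dx": -0.003, "dy": 0, "dz": 0.003, "twist": 0},
    {"claw": 0.95, "dx": -0.005, "dy": 0, "dz": 0.007, "twist": 0},
    {"claw": 0.95, "dx": -0.0075, "dy": 0, "dz": 0.011, "twist": 0},
    {"claw": 0.95, "dx": -0.01, "dy": 0, "dz": 0.015, "twist": 0},
    {"claw": 0.95, "dx": -0.012, "dy": 0, "dz": 0.0185, "twist": 0},
    {"claw": 0.95, "dx": -0.012, "dy": 0, "dz": 0.0185, "twist": 0}
  ],
  "squeeze": 25
}}

```text
time: 34.28
position: [0.5875, -0.0119, 0.2129]
ee_rot: [0.957, 1.561, 1.026]
ft_force: [0.4, -0.1, -4.4]
finger_gap: 0.0162
```

Run:
```python
from h import *
from rig import ctrl
where()
im=ctrl.capture("wrist");cv2.imwrite("pics/w19.png",im)
s=ctrl.capture("scene");crop(s,190,190,200,140,4,"s19.png")
i=ctrl.camera_info("wrist")
for b in (6,9,12,15): print(b,proj(i,plate_pts([[-75,128,6],[-75,-128,6]],b,x0=.7),True).round(0).tolist())
plan(cellp(Etcp(80,4,18)),94.1)
```

```text
cell frame TCP mm: x -25.9 y -0.2 z 212.9
6 [[539.0, 159.0], [99.0, 160.0]]
9 [[536.0, 163.0], [102.0, 164.0]]
12 [[532.0, 167.0], [106.0, 168.0]]
15 [[529.0, 171.0], [109.0, 172.0]]
t 34.38 pos [ 0.5862 -0.012   0.2123] tilt 0.53 jaw heading 93.9 gap 0.0158 F [ 0.4 -0.  -3.6] q7 1.67
dx -0.0054 dy 0.0004 dz 0.0106 twist -0.03
```

View pics/w19.png

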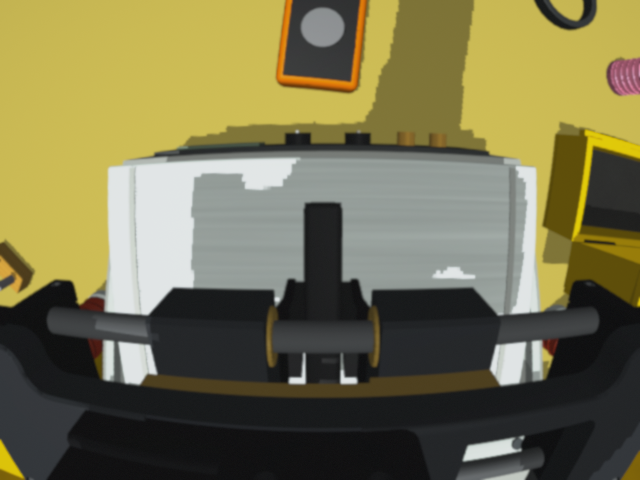

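View pics/s19.png

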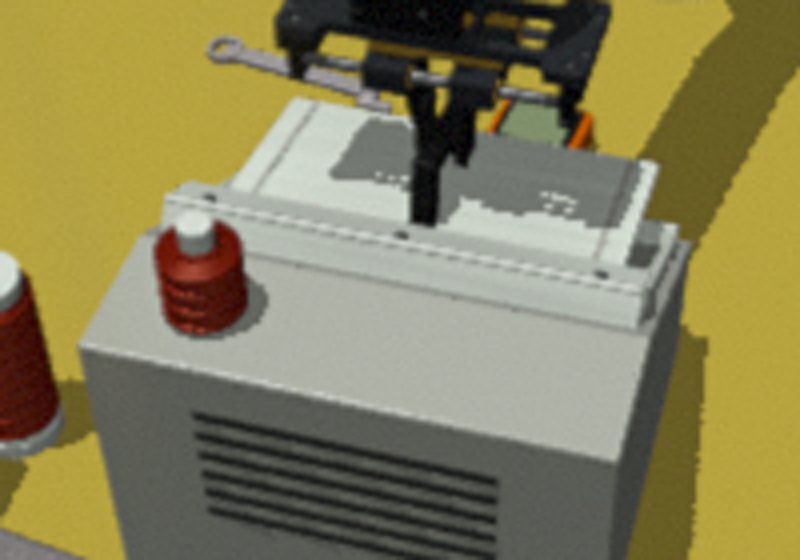

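Request:
{"op": "jog_arm", "data": {
  "series": [
    {"claw": 0.95, "dx": -0.001, "dy": 0, "dz": 0.002, "twist": 0},
    {"claw": 0.95, "dx": -0.0025, "dy": 0, "dz": 0.005, "twist": 0},
    {"claw": 0.95, "dx": -0.004, "dy": 0, "dz": 0.0075, "twist": 0},
    {"claw": 0.95, "dx": -0.0055, "dy": 0, "dz": 0.01, "twist": 0},
    {"claw": 0.95, "dx": -0.0065, "dy": 0, "dz": 0.012, "twist": 0},
    {"claw": 0.95, "dx": -0.0065, "dy": 0, "dz": 0.0125, "twist": 0},
    {"claw": 0.95, "dx": -0.0065, "dy": 0, "dz": 0.0125, "twist": 0}
  ],
  "squeeze": 25
}}

```text
time: 34.97
position: [0.5988, -0.0112, 0.2188]
ee_rot: [1.149, 1.562, 1.218]
ft_force: [-0.1, 0.6, -4.3]
finger_gap: 0.0159
```

Run:
```python
from h import *
from rig import ctrl
where()
for a in (18,15,12,9,6,3,0): 
    print(a,Etcp(82,4,a).round(1)); plan(cellp(Etcp(82,4,a)),94.1)
s=ctrl.capture("scene");crop(s,190,190,200,140,4,"s20.png")
t=ctrl.capture("top");crop(t,210,90,190,180,3.2,"t20.png")
```

```text
cell frame TCP mm: x -14.5 y -0.4 z 218.8
18 [-14.9   0.  218.7]
t 34.97 pos [ 0.5988 -0.0112  0.2188] tilt 0.53 jaw heading 93.9 gap 0.0159 F [-0.1  0.6 -4.3] q7 1.67
dx 0.0002 dy 0.0004 dz -0.0004 twist -0.03
15 [-16.4   0.  214.3]
t 34.97 pos [ 0.5988 -0.0112  0.2188] tilt 0.53 jaw heading 93.9 gap 0.0159 F [-0.1  0.6 -4.3] q7 1.67
dx 0.0046 dy 0.0003 dz -0.0019 twist -0.03
12 [-17.7   0.  209.7]
t 34.97 pos [ 0.5988 -0.0112  0.2188] tilt 0.53 jaw heading 93.9 gap 0.0159 F [-0.1  0.6 -4.3] q7 1.67
dx 0.0091 dy 0.0003 dz -0.0032 twist -0.03
9 [-18.7   0.  205.2]
t 34.97 pos [ 0.5988 -0.0112  0.2188] tilt 0.53 jaw heading 93.9 gap 0.0159 F [-0.1  0.6 -4.3] q7 1.67
dx 0.0136 dy 0.0002 dz -0.0042 twist -0.03
6 [-19.5   0.  200.6]
t 34.97 pos [ 0.5988 -0.0112  0.2188] tilt 0.53 jaw heading 93.9 gap 0.0159 F [-0.1  0.6 -4.3] q7 1.67
dx 0.0183 dy 0.0002 dz -0.0050 twist -0.03
3 [-20.    0.  195.9]
t 34.97 pos [ 0.5988 -0.0112  0.2188] tilt 0.53 jaw heading 93.9 gap 0.0159 F [-0.1  0.6 -4.3] q7 1.67
dx 0.0229 dy 0.0002 dz -0.0056 twist -0.03
0 [-20.3   0.  191.3]
t 34.97 pos [ 0.5988 -0.0112  0.2188] tilt 0.53 jaw heading 93.9 gap 0.0159 F [-0.1  0.6 -4.3] q7 1.67
dx 0.0276 dy 0.0001 dz -0.0059 twist -0.03
```

View pics/s20.png

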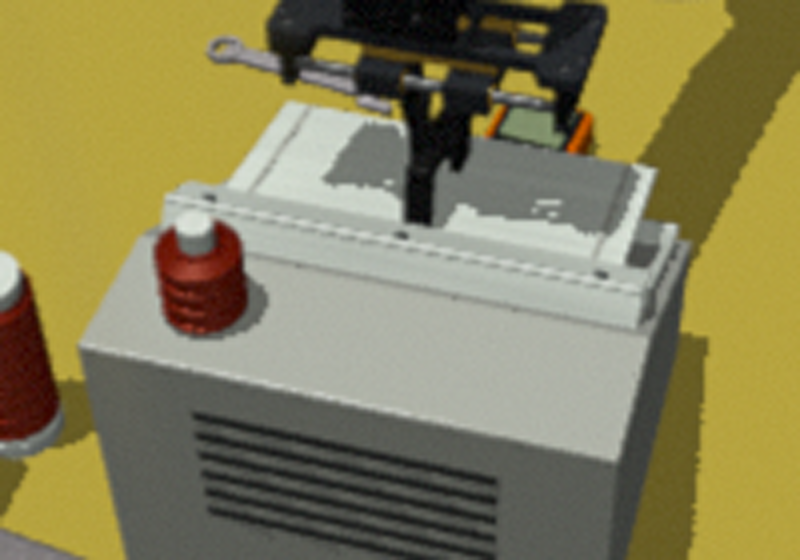

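View pics/t20.png

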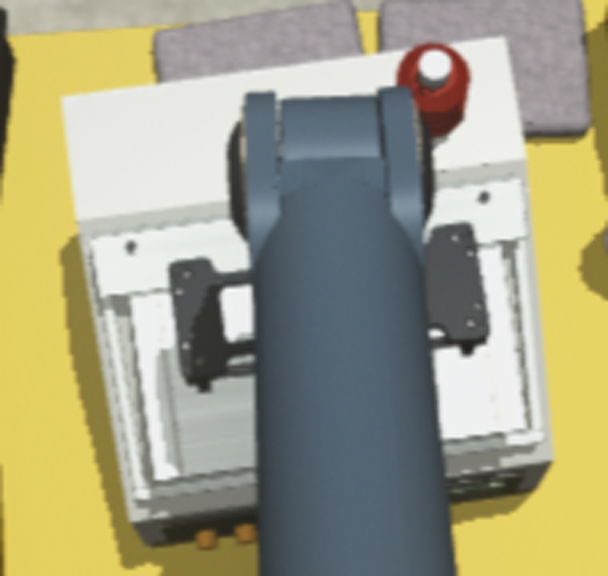

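Request:
{"op": "jog_arm", "data": {
  "series": [
    {"claw": 0.95, "dx": 0.0023, "dy": 0, "dz": -0.001, "twist": 0},
    {"claw": 0.95, "dx": 0.0046, "dy": 0, "dz": -0.0019, "twist": 0},
    {"claw": 0.95, "dx": 0.0069, "dy": 0, "dz": -0.0026, "twist": 0},
    {"claw": 0.95, "dx": 0.0091, "dy": 0, "dz": -0.0032, "twist": 0},
    {"claw": 0.95, "dx": 0.0114, "dy": 0, "dz": -0.0037, "twist": 0},
    {"claw": 0.95, "dx": 0.0136, "dy": 0, "dz": -0.0042, "twist": 0},
    {"claw": 0.95, "dx": 0.0136, "dy": 0, "dz": -0.0042, "twist": 0}
  ],
  "squeeze": 15
}}

```text
time: 35.65
position: [0.5933, -0.0115, 0.2046]
ee_rot: [1.455, 1.562, 1.523]
ft_force: [-3.3, 0.1, 0.2]
finger_gap: 0.0156
```

Run:
```python
from h import *
from rig import ctrl
where()
im=ctrl.capture("wrist");cv2.imwrite("pics/w21.png",im)
i=ctrl.camera_info("wrist")
for b in (9,12,15,18,21,24): print(b,proj(i,plate_pts([[-75,128,6],[-75,-128,6]],b,x0=.7),True).round(0).tolist())
plan(cellp(Etcp(82,4,0)),94.1)
```

```text
cell frame TCP mm: x -20.1 y -0.3 z 204.6
9 [[535.0, 163.0], [103.0, 164.0]]
12 [[532.0, 167.0], [106.0, 168.0]]
15 [[529.0, 172.0], [109.0, 173.0]]
18 [[526.0, 176.0], [112.0, 177.0]]
21 [[523.0, 181.0], [115.0, 182.0]]
24 [[521.0, 186.0], [117.0, 187.0]]
t 35.70 pos [ 0.5934 -0.0115  0.2047] tilt 0.5 jaw heading 93.9 gap 0.0158 F [-4.   0.1 -0.2] q7 1.67
dx 0.0135 dy 0.0001 dz -0.0004 twist -0.03
```

View pics/w21.png

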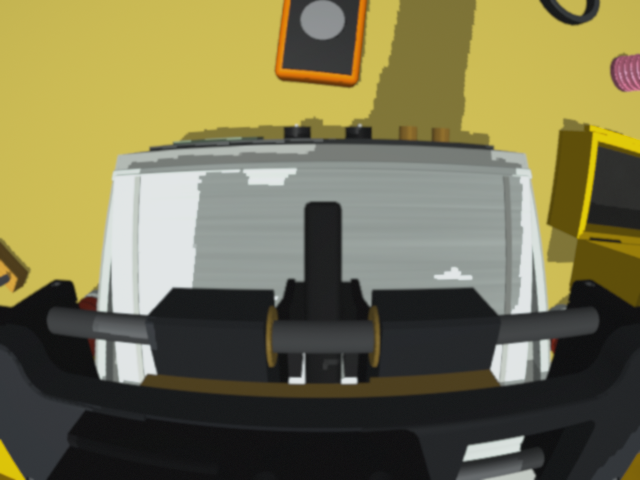

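Request:
{"op": "jog_arm", "data": {
  "series": [
    {"claw": 0.95, "dx": 0.002, "dy": 0, "dz": 0.0005, "twist": 0},
    {"claw": 0.95, "dx": 0.004, "dy": 0, "dz": 0.001, "twist": 0},
    {"claw": 0.95, "dx": 0.006, "dy": 0, "dz": 0.001, "twist": 0},
    {"claw": 0.95, "dx": 0.008, "dy": 0, "dz": 0.001, "twist": 0},
    {"claw": 0.95, "dx": 0.01, "dy": 0, "dz": 0.001, "twist": 0},
    {"claw": 0.95, "dx": 0.011, "dy": 0, "dz": 0.0005, "twist": 0},
    {"claw": 0.95, "dx": 0.011, "dy": 0, "dz": 0.0005, "twist": 0}
  ],
  "squeeze": 12
}}

```text
time: 36.28
position: [0.5936, -0.0115, 0.1932]
ee_rot: [1.528, 1.562, 1.596]
ft_force: [-4.0, -1.6, -0.4]
finger_gap: 0.0158
```

Run:
```python
from h import *
from rig import ctrl
where()
im=ctrl.capture("wrist");cv2.imwrite("pics/w22.png",im); crop(im,90,120,460,110,1.7,"w22c.png")
i=ctrl.camera_info("wrist")
for b in (18,21,24,27,30): print(b,proj(i,plate_pts([[-75,128,6],[-75,-128,6]],b,x0=.7),True).round(0).tolist())
from fit import rim,pose
print("sill top",proj(i,pose(CELL,rim([[-77,128,16],[-77,-128,16]])),True).round(0).tolist(), "cover lower edge flat u=82,73", proj(i,pose(CELL,rim([[-68,128,10],[-77,128,10]])),True).round(0).tolist())
plan(cellp(Etcp(82,4,0)),94.1)
```

```text
cell frame TCP mm: x -19.7 y -0.3 z 193.2
18 [[526.0, 176.0], [112.0, 177.0]]
21 [[523.0, 181.0], [115.0, 182.0]]
24 [[521.0, 186.0], [117.0, 187.0]]
27 [[518.0, 191.0], [120.0, 192.0]]
30 [[516.0, 196.0], [122.0, 197.0]]
sill top [[517.0, 178.0], [122.0, 180.0]] cover lower edge flat u=82,73 [[515.0, 194.0], [513.0, 181.0]]
t 36.33 pos [ 0.5938 -0.0115  0.1934] tilt 0.48 jaw heading 93.9 gap 0.0158 F [-3.5 -0.6 -2.3] q7 1.67
dx 0.0021 dy 0.0003 dz -0.0007 twist -0.03
```

View pics/w22c.png

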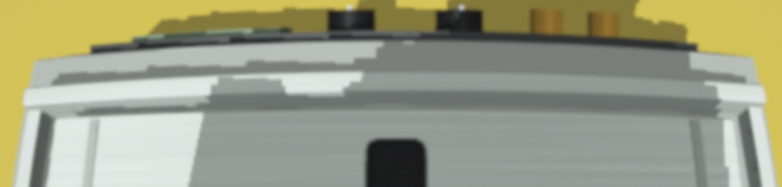

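Request:
{"op": "jog_arm", "data": {
  "series": [
    {"claw": 0.95, "dx": 0.001, "dy": 0, "dz": 0, "twist": 0},
    {"claw": 0.95, "dx": 0.002, "dy": 0, "dz": 0, "twist": 0},
    {"claw": 0.95, "dx": 0.003, "dy": 0, "dz": 0, "twist": 0},
    {"claw": 0.95, "dx": 0.004, "dy": 0, "dz": 0, "twist": 0},
    {"claw": 0.95, "dx": 0.004, "dy": 0, "dz": 0, "twist": 0}
  ],
  "squeeze": 10
}}

```text
time: 36.75
position: [0.5937, -0.0115, 0.1899]
ee_rot: [1.496, 1.562, 1.565]
ft_force: [-5.7, 0.6, 3.1]
finger_gap: 0.0159
```

Run:
```python
from h import *
from rig import ctrl
where()
im=ctrl.capture("wrist"); crop(im,90,120,460,110,1.7,"w23c.png")
plan(cellp(Etcp(73,4,0)),94.1)
```

```text
cell frame TCP mm: x -19.7 y -0.3 z 189.9
t 36.80 pos [ 0.5937 -0.0115  0.1899] tilt 0.49 jaw heading 93.9 gap 0.0156 F [-6.  -0.6  2.4] q7 1.67
dx 0.0031 dy 0.0002 dz -0.0084 twist -0.03
```

View pics/w23c.png

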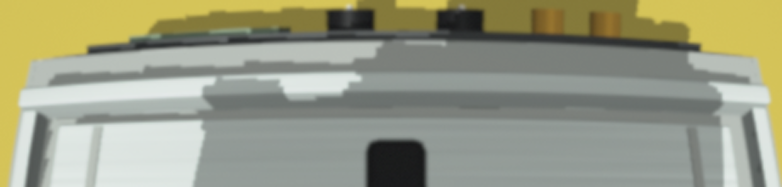

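Request:
{"op": "jog_arm", "data": {
  "series": [
    {"claw": 0.95, "dx": 0.0005, "dy": 0, "dz": -0.0015, "twist": 0},
    {"claw": 0.95, "dx": 0.0012, "dy": 0, "dz": -0.003, "twist": 0},
    {"claw": 0.95, "dx": 0.002, "dy": 0, "dz": -0.0045, "twist": 0},
    {"claw": 0.95, "dx": 0.0028, "dy": 0, "dz": -0.006, "twist": 0},
    {"claw": 0.95, "dx": 0.0035, "dy": 0, "dz": -0.0075, "twist": 0},
    {"claw": 0.95, "dx": 0.004, "dy": 0, "dz": -0.0085, "twist": 0},
    {"claw": 0.95, "dx": 0.004, "dy": 0, "dz": -0.0085, "twist": 0}
  ],
  "squeeze": 10
}}

```text
time: 37.38
position: [0.5872, -0.0117, 0.1871]
ee_rot: [0.968, 1.56, 1.037]
ft_force: [4.5, 0.9, 0.5]
finger_gap: 0.016
```

Run:
```python
from h import *
from rig import ctrl
where()
im=ctrl.capture("wrist"); crop(im,90,120,460,110,1.7,"w24c.png")
plan(cellp(Etcp(73,4,0)),94.1)
```

```text
cell frame TCP mm: x -26.1 y -0.1 z 187.1
t 37.43 pos [ 0.5872 -0.0117  0.1871] tilt 0.58 jaw heading 94.0 gap 0.0160 F [5.1 1.1 0.9] q7 1.67
dx 0.0004 dy 0.0000 dz -0.0019 twist -0.02
```

View pics/w24c.png

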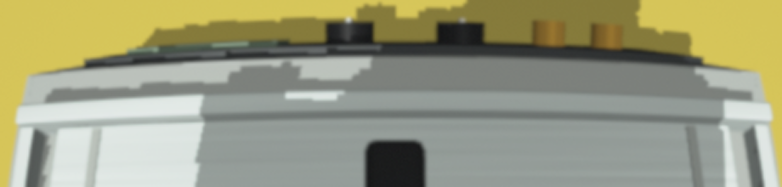

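Request:
{"op": "jog_arm", "data": {
  "series": [
    {"claw": 0.85, "dx": 0, "dy": 0, "dz": 0, "twist": 0},
    {"claw": 0.7, "dx": 0, "dy": 0, "dz": 0, "twist": 0},
    {"claw": 0.5, "dx": 0, "dy": 0, "dz": 0, "twist": 0},
    {"claw": 0.5, "dx": 0, "dy": 0, "dz": 0, "twist": 0},
    {"claw": 0.5, "dx": 0, "dy": 0, "dz": 0, "twist": 0},
    {"claw": 0.5, "dx": -0.01, "dy": 0, "dz": 0, "twist": 0},
    {"claw": 0.5, "dx": -0.03, "dy": 0, "dz": 0, "twist": 0},
    {"claw": 0.5, "dx": -0.06, "dy": 0, "dz": 0, "twist": 0},
    {"claw": 0.5, "dx": -0.1, "dy": 0, "dz": 0, "twist": 0},
    {"claw": 0.5, "dx": -0.13, "dy": 0, "dz": 0, "twist": 0},
    {"claw": 0.5, "dx": -0.13, "dy": 0, "dz": 0, "twist": 0},
    {"claw": 0.5, "dx": -0.13, "dy": 0, "dz": 0, "twist": 0}
  ],
  "squeeze": 20
}}

```text
time: 38.43
position: [0.5875, -0.0131, 0.3201]
ee_rot: [0.677, 1.557, 0.746]
ft_force: [-0.3, -0.2, -0.2]
finger_gap: 0.0437
```

Run:
```python
from h import *
from rig import ctrl
from fit import rim,pose
i=ctrl.camera_info("wrist");im=ctrl.capture("wrist");cv2.imwrite("pics/w25.png",im)
print(proj(i,pose(CELL,rim([[-77,128,10],[-77,-128,10],[65,128,10],[65,-128,10]])),True).round(0).tolist())
where()
```

```text
[[451.0, 170.0], [190.0, 171.0], [464.0, 317.0], [178.0, 319.0]]
cell frame TCP mm: x -27.0 y -1.2 z 318.0
```

View pics/w25.png

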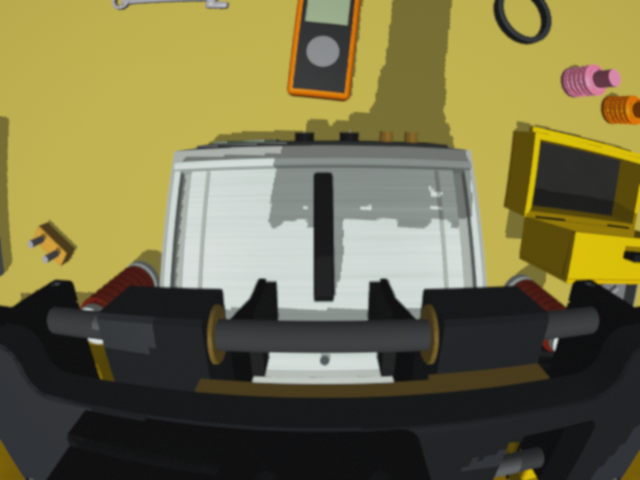

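Run:
```python
from h import *
plan([.668,.362,.30],90)
```

```text
t 38.48 pos [ 0.5865 -0.0129  0.318 ] tilt 0.64 jaw heading 94.0 gap 0.0433 F [-0.3 -1.  -0.5] q7 1.65
dx 0.0220 dy 0.3682 dz 0.1070 twist 0.66
```

Request:
{"op": "jog_arm", "data": {
  "series": [
    {"claw": 1.0, "dx": 0, "dy": 0.04, "dz": 0.012, "twist": 0.1},
    {"claw": 1.0, "dx": 0, "dy": 0.08, "dz": 0.024, "twist": 0.2},
    {"claw": 1.0, "dx": 0, "dy": 0.12, "dz": 0.035, "twist": 0.3},
    {"claw": 1.0, "dx": 0, "dy": 0.16, "dz": 0.047, "twist": 0.4},
    {"claw": 1.0, "dx": 0, "dy": 0.2, "dz": 0.06, "twist": 0.5},
    {"claw": 1.0, "dx": 0, "dy": 0.24, "dz": 0.072, "twist": 0.6},
    {"claw": 1.0, "dx": 0, "dy": 0.28, "dz": 0.085, "twist": 0.66},
    {"claw": 1.0, "dx": 0, "dy": 0.32, "dz": 0.1, "twist": 0.66},
    {"claw": 1.0, "dx": 0.01, "dy": 0.35, "dz": 0.107, "twist": 0.66},
    {"claw": 1.0, "dx": 0.02, "dy": 0.365, "dz": 0.107, "twist": 0.66},
    {"claw": 1.0, "dx": 0.022, "dy": 0.368, "dz": 0.107, "twist": 0.66},
    {"claw": 1.0, "dx": 0.022, "dy": 0.368, "dz": 0.107, "twist": 0.66},
    {"claw": 1.0, "dx": 0.022, "dy": 0.368, "dz": 0.107, "twist": 0.66},
    {"claw": 1.0, "dx": 0.022, "dy": 0.368, "dz": 0.107, "twist": 0.66},
    {"claw": 1.0, "dx": 0.022, "dy": 0.368, "dz": 0.107, "twist": 0.66}
  ],
  "squeeze": 20
}}

```text
time: 39.73
position: [0.669, 0.359, 0.3014]
ee_rot: [0.836, 1.559, 0.833]
ft_force: [-0.7, -1.3, 0.5]
finger_gap: 0.0005
```

Run:
```python
from h import *
from rig import ctrl
cv2.imwrite("pics/s26.png",ctrl.capture("scene"))
t=ctrl.capture("top"); crop(t,210,90,190,180,3.2,"t26.png")
plan([.655,.362,.159],90)
```

```text
t 39.83 pos [0.6686 0.36   0.3012] tilt 0.7 jaw heading 89.9 gap 0.0003 F [ 0.4  0.3 -0.1] q7 1.06
dx 0.1421 dy 0.0006 dz -0.0147 twist -0.02
```

View pics/s26.png

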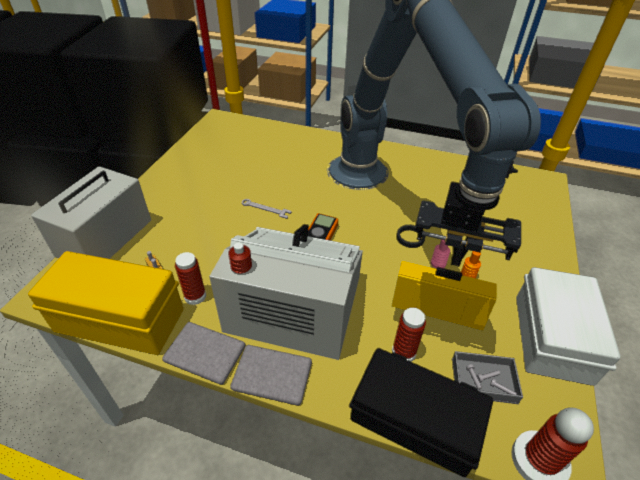

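View pics/t26.png

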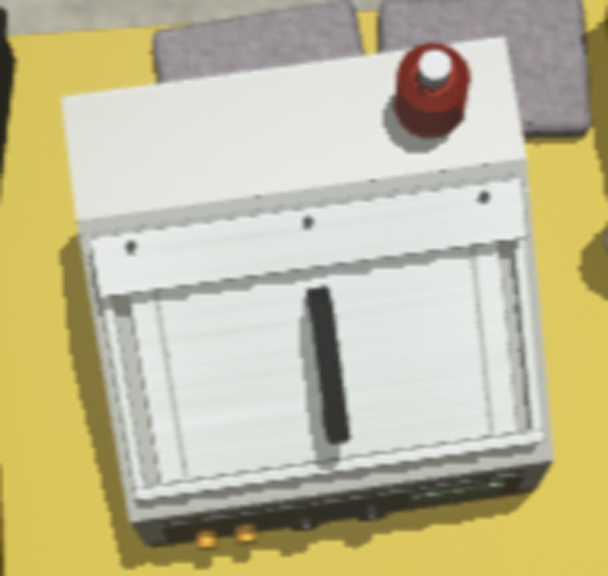

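The cover sits flat, tucked under the ledge and against the sill; in the crop its handle runs (318,290) to (338,440). Next I'll lower the lid from behind.

Request:
{"op": "jog_arm", "data": {
  "series": [
    {"claw": 1.0, "dx": 0.03, "dy": 0, "dz": -0.003, "twist": 0},
    {"claw": 1.0, "dx": 0.06, "dy": 0, "dz": -0.006, "twist": 0},
    {"claw": 1.0, "dx": 0.09, "dy": 0, "dz": -0.009, "twist": 0},
    {"claw": 1.0, "dx": 0.115, "dy": 0, "dz": -0.012, "twist": 0},
    {"claw": 1.0, "dx": 0.132, "dy": 0, "dz": -0.014, "twist": 0},
    {"claw": 1.0, "dx": 0.14, "dy": 0, "dz": -0.0147, "twist": 0},
    {"claw": 1.0, "dx": 0.142, "dy": 0, "dz": -0.0147, "twist": 0},
    {"claw": 1.0, "dx": 0.142, "dy": 0, "dz": -0.0147, "twist": 0},
    {"claw": 1.0, "dx": 0.142, "dy": 0, "dz": -0.0147, "twist": 0}
  ],
  "squeeze": 20
}}

```text
time: 40.58
position: [0.6562, 0.3616, 0.161]
ee_rot: [0.811, 1.556, 0.808]
ft_force: [1.1, -0.4, 0.3]
finger_gap: 0.0002
```

```bash
cat >> h.py <<'E'
def lidtcp(th,a=95):
    c,s=np.cos(th),np.sin(th); return np.array([.5804+(-a*c+56*s+9.5)/1000,.362,(62+a*s+56*c)/1000])
E
python3 - <<'E'
from h import *
for t in (1.5,1.35,1.2,1.05,.9,.75): print(t); plan(lidtcp(t),90)
from rig import ctrl
s=ctrl.capture("scene");crop(s,370,180,170,140,4.5,"s27.png")
E
```

```text
1.5
t 40.58 pos [0.6562 0.3616 0.161 ] tilt 0.87 jaw heading 89.8 gap 0.0002 F [ 1.1 -0.4  0.3] q7 1.06
dx 0.0001 dy 0.0003 dz -0.0171 twist -0.03
1.35
t 40.58 pos [0.6562 0.3616 0.161 ] tilt 0.87 jaw heading 89.8 gap 0.0002 F [ 1.1 -0.4  0.3] q7 1.06
dx -0.0063 dy 0.0003 dz -0.0324 twist -0.03
1.2
t 40.58 pos [0.6562 0.3616 0.161 ] tilt 0.87 jaw heading 89.8 gap 0.0002 F [ 1.1 -0.4  0.3] q7 1.06
dx -0.0103 dy 0.0003 dz -0.0484 twist -0.03
1.05
t 40.58 pos [0.6562 0.3616 0.161 ] tilt 0.87 jaw heading 89.8 gap 0.0002 F [ 1.1 -0.4  0.3] q7 1.06
dx -0.0119 dy 0.0003 dz -0.0648 twist -0.03
0.9
t 40.58 pos [0.6562 0.3616 0.161 ] tilt 0.87 jaw heading 89.8 gap 0.0002 F [ 1.1 -0.4  0.3] q7 1.06
dx -0.0111 dy 0.0002 dz -0.0813 twist -0.03
0.75
t 40.58 pos [0.6562 0.3616 0.161 ] tilt 0.87 jaw heading 89.8 gap 0.0002 F [ 1.1 -0.4  0.3] q7 1.06
dx -0.0077 dy 0.0002 dz -0.0975 twist -0.03
```

View pics/s27.png

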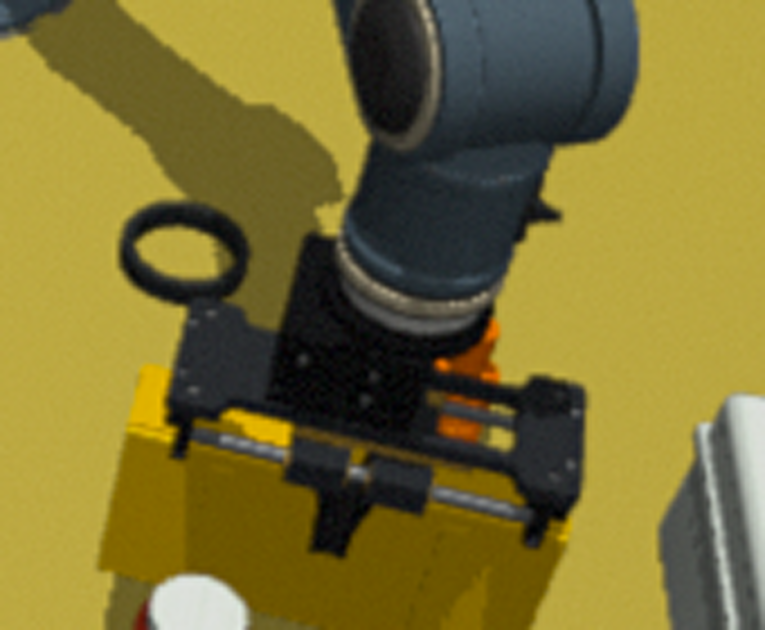

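Request:
{"op": "jog_arm", "data": {
  "series": [
    {"claw": 1.0, "dx": 0, "dy": 0, "dz": -0.006, "twist": 0},
    {"claw": 1.0, "dx": 0, "dy": 0, "dz": -0.012, "twist": 0},
    {"claw": 1.0, "dx": 0, "dy": 0, "dz": -0.017, "twist": 0},
    {"claw": 1.0, "dx": -0.0024, "dy": 0, "dz": -0.022, "twist": 0},
    {"claw": 1.0, "dx": -0.0044, "dy": 0, "dz": -0.027, "twist": 0},
    {"claw": 1.0, "dx": -0.0063, "dy": 0, "dz": -0.0324, "twist": 0},
    {"claw": 1.0, "dx": -0.0079, "dy": 0, "dz": -0.0377, "twist": 0},
    {"claw": 1.0, "dx": -0.0092, "dy": 0, "dz": -0.043, "twist": 0},
    {"claw": 1.0, "dx": -0.0103, "dy": 0, "dz": -0.0484, "twist": 0},
    {"claw": 1.0, "dx": -0.011, "dy": 0, "dz": -0.0538, "twist": 0},
    {"claw": 1.0, "dx": -0.0116, "dy": 0, "dz": -0.0593, "twist": 0},
    {"claw": 1.0, "dx": -0.0119, "dy": 0, "dz": -0.0648, "twist": 0},
    {"claw": 1.0, "dx": -0.0118, "dy": 0, "dz": -0.0703, "twist": 0},
    {"claw": 1.0, "dx": -0.0116, "dy": 0, "dz": -0.0758, "twist": 0},
    {"claw": 1.0, "dx": -0.0111, "dy": 0, "dz": -0.0813, "twist": 0}
  ],
  "squeeze": 20
}}

```text
time: 41.88
position: [0.5735, 0.3617, 0.1708]
ee_rot: [0.853, 1.557, 0.85]
ft_force: [1.9, 0.7, 3.5]
finger_gap: 0.0004
```

Run:
```python
from h import *
for t in (.9,.75,.6,.45,.3,.15,0): print(t); plan(lidtcp(t),90)
from rig import ctrl
cv2.imwrite("pics/w28.png",ctrl.capture("wrist"))
s=ctrl.capture("scene");crop(s,370,180,170,140,4.5,"s28.png")
```

```text
0.9
t 41.88 pos [0.5735 0.3617 0.1708] tilt 0.8 jaw heading 89.9 gap 0.0004 F [1.9 0.7 3.5] q7 0.99
dx -0.0004 dy 0.0003 dz 0.0012 twist -0.02
0.75
t 41.88 pos [0.5735 0.3617 0.1708] tilt 0.8 jaw heading 89.9 gap 0.0004 F [1.9 0.7 3.5] q7 0.99
dx 0.0030 dy 0.0002 dz -0.0150 twist -0.02
0.6
t 41.88 pos [0.5735 0.3617 0.1708] tilt 0.8 jaw heading 89.9 gap 0.0004 F [1.9 0.7 3.5] q7 0.99
dx 0.0087 dy 0.0001 dz -0.0305 twist -0.02
0.45
t 41.88 pos [0.5735 0.3617 0.1708] tilt 0.8 jaw heading 89.9 gap 0.0004 F [1.9 0.7 3.5] q7 0.99
dx 0.0167 dy -0.0000 dz -0.0450 twist -0.02
0.3
t 41.88 pos [0.5735 0.3617 0.1708] tilt 0.8 jaw heading 89.9 gap 0.0004 F [1.9 0.7 3.5] q7 0.99
dx 0.0267 dy -0.0002 dz -0.0581 twist -0.02
0.15
t 41.88 pos [0.5735 0.3617 0.1708] tilt 0.8 jaw heading 89.9 gap 0.0004 F [1.9 0.7 3.5] q7 0.99
dx 0.0386 dy -0.0003 dz -0.0696 twist -0.02
0
t 41.88 pos [0.5735 0.3617 0.1708] tilt 0.8 jaw heading 89.9 gap 0.0004 F [1.9 0.7 3.5] q7 0.99
dx 0.0521 dy -0.0005 dz -0.0791 twist -0.02
```

View pics/s28.png

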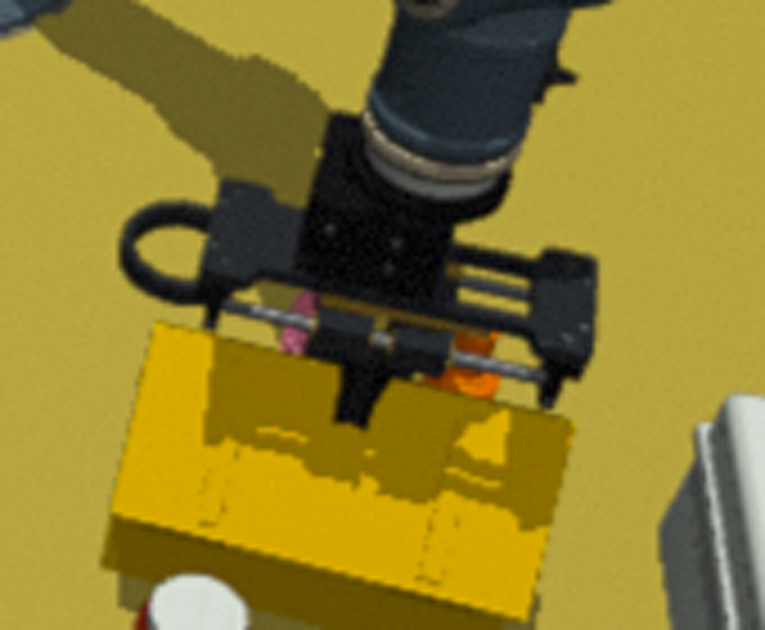

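View pics/w28.png

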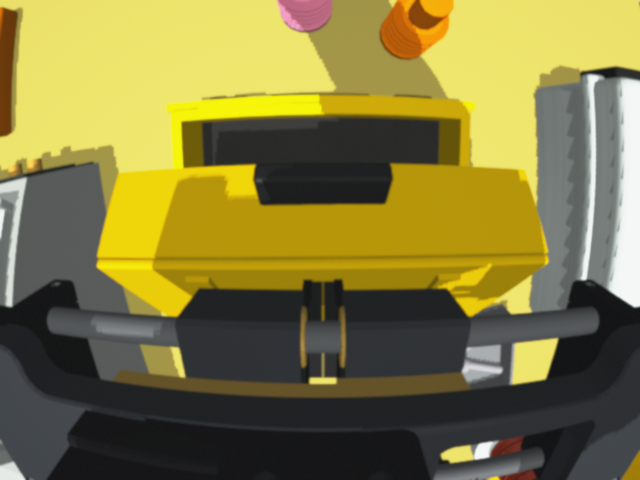

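Request:
{"op": "jog_arm", "data": {
  "series": [
    {"claw": 1.0, "dx": 0.001, "dy": 0, "dz": -0.005, "twist": 0},
    {"claw": 1.0, "dx": 0.002, "dy": 0, "dz": -0.01, "twist": 0},
    {"claw": 1.0, "dx": 0.003, "dy": 0, "dz": -0.015, "twist": 0},
    {"claw": 1.0, "dx": 0.0048, "dy": 0, "dz": -0.0203, "twist": 0},
    {"claw": 1.0, "dx": 0.0067, "dy": 0, "dz": -0.0255, "twist": 0},
    {"claw": 1.0, "dx": 0.0087, "dy": 0, "dz": -0.0305, "twist": 0},
    {"claw": 1.0, "dx": 0.0112, "dy": 0, "dz": -0.0354, "twist": 0},
    {"claw": 1.0, "dx": 0.0139, "dy": 0, "dz": -0.0403, "twist": 0},
    {"claw": 1.0, "dx": 0.0167, "dy": 0, "dz": -0.045, "twist": 0},
    {"claw": 1.0, "dx": 0.02, "dy": 0, "dz": -0.0495, "twist": 0},
    {"claw": 1.0, "dx": 0.0233, "dy": 0, "dz": -0.054, "twist": 0},
    {"claw": 1.0, "dx": 0.0267, "dy": 0, "dz": -0.0581, "twist": 0},
    {"claw": 1.0, "dx": 0.0305, "dy": 0, "dz": -0.062, "twist": 0},
    {"claw": 1.0, "dx": 0.0345, "dy": 0, "dz": -0.066, "twist": 0},
    {"claw": 1.0, "dx": 0.0386, "dy": 0, "dz": -0.0696, "twist": 0},
    {"claw": 1.0, "dx": 0.042, "dy": 0, "dz": -0.072, "twist": 0},
    {"claw": 1.0, "dx": 0.045, "dy": 0, "dz": -0.074, "twist": 0}
  ],
  "squeeze": 20
}}

```text
time: 43.4
position: [0.498, 0.3623, 0.1244]
ee_rot: [1.001, 1.56, 1.0]
ft_force: [0.2, -0.7, 1.9]
finger_gap: 0.0005
```

Run:
```python
from h import *
for t in (.15,0): plan(lidtcp(t),90)
```

```text
t 43.40 pos [0.498  0.3623 0.1244] tilt 0.64 jaw heading 89.9 gap 0.0005 F [ 0.2 -0.7  1.9] q7 0.91
dx -0.0072 dy -0.0003 dz 0.0064 twist -0.01
t 43.40 pos [0.498  0.3623 0.1244] tilt 0.64 jaw heading 89.9 gap 0.0005 F [ 0.2 -0.7  1.9] q7 0.91
dx 0.0063 dy -0.0004 dz -0.0031 twist -0.01
```

Request:
{"op": "jog_arm", "data": {
  "series": [
    {"claw": 1.0, "dx": 0.0015, "dy": 0, "dz": -0.001, "twist": 0},
    {"claw": 1.0, "dx": 0.003, "dy": 0, "dz": -0.002, "twist": 0},
    {"claw": 1.0, "dx": 0.0045, "dy": 0, "dz": -0.003, "twist": 0},
    {"claw": 1.0, "dx": 0.0055, "dy": 0, "dz": -0.003, "twist": 0},
    {"claw": 1.0, "dx": 0.0065, "dy": 0, "dz": -0.003, "twist": 0},
    {"claw": 1.0, "dx": 0.0072, "dy": 0, "dz": -0.003, "twist": 0},
    {"claw": 1.0, "dx": 0.0078, "dy": 0, "dz": -0.003, "twist": 0},
    {"claw": 1.0, "dx": 0.0078, "dy": 0, "dz": -0.003, "twist": 0}
  ],
  "squeeze": 20
}}

```text
time: 44.07
position: [0.4946, 0.3623, 0.1188]
ee_rot: [1.095, 1.56, 1.094]
ft_force: [-6.3, -4.1, 14.2]
finger_gap: 0.0003
```

Request:
{"op": "jog_arm", "data": {
  "series": [
    {"claw": 1.0, "dx": 0.0, "dy": 0, "dz": 0, "twist": 0},
    {"claw": 1.0, "dx": -0.005, "dy": 0, "dz": 0, "twist": 0},
    {"claw": 1.0, "dx": -0.02, "dy": 0, "dz": 0, "twist": 0},
    {"claw": 1.0, "dx": -0.05, "dy": 0, "dz": 0, "twist": 0},
    {"claw": 1.0, "dx": -0.09, "dy": 0, "dz": 0, "twist": 0},
    {"claw": 1.0, "dx": -0.13, "dy": 0, "dz": 0, "twist": 0},
    {"claw": 1.0, "dx": -0.17, "dy": 0.03, "dz": -0.02, "twist": 0},
    {"claw": 1.0, "dx": -0.18, "dy": 0.07, "dz": -0.05, "twist": 0},
    {"claw": 1.0, "dx": -0.18, "dy": 0.11, "dz": -0.08, "twist": 0},
    {"claw": 1.0, "dx": -0.18, "dy": 0.15, "dz": -0.11, "twist": 0},
    {"claw": 1.0, "dx": -0.18, "dy": 0.18, "dz": -0.13, "twist": 0},
    {"claw": 1.0, "dx": -0.18, "dy": 0.18, "dz": -0.13, "twist": 0},
    {"claw": 1.0, "dx": -0.18, "dy": 0.18, "dz": -0.13, "twist": 0}
  ],
  "squeeze": 20
}}

```text
time: 45.15
position: [0.3561, 0.5477, 0.2992]
ee_rot: [1.56, 1.558, 1.571]
ft_force: [-0.6, -0.4, -0.2]
finger_gap: 0.0004
```

Run:
```python
from h import *
from fit import rim,pose
from rig import ctrl
s=ctrl.capture("scene");t=ctrl.capture("top");cv2.imwrite("pics/s30.png",s);cv2.imwrite("pics/t30.png",t)
T=ctrl.camera_info("top");S=ctrl.camera_info("scene")
crop(t,85,190,135,100,5.5,"t30case.png"); crop(s,380,230,150,110,5,"s30case.png")
crop(t,210,90,190,180,3.2,"t30cell.png")
P=pose(CASE[:3],[[-55,113,118],[-55,-113,118],[55,-113,118],[55,113,118]])
print("lid top if shut: top",((proj(T,P)-[85,190])*5.5).round(0).tolist(),"scene",((proj(S,P)-[380,230])*5).round(0).tolist())
H=pose(CELL,rim([[-77,128,10],[-77,-128,10],[48,0,57],[-52,0,57]]))
print("cover lower corners, handle ends in crop",((proj(T,H)-[210,90])*3.2).round(0).tolist())
```

```text
lid top if shut: top [[95.0, 502.0], [646.0, 457.0], [635.0, 198.0], [94.0, 241.0]] scene [[559.0, 185.0], [129.0, 85.0], [92.0, 229.0], [551.0, 343.0]]
cover lower corners, handle ends in crop [[159.0, 483.0], [515.0, 432.0], [320.0, 301.0], [339.0, 444.0]]
```

View pics/t30case.png

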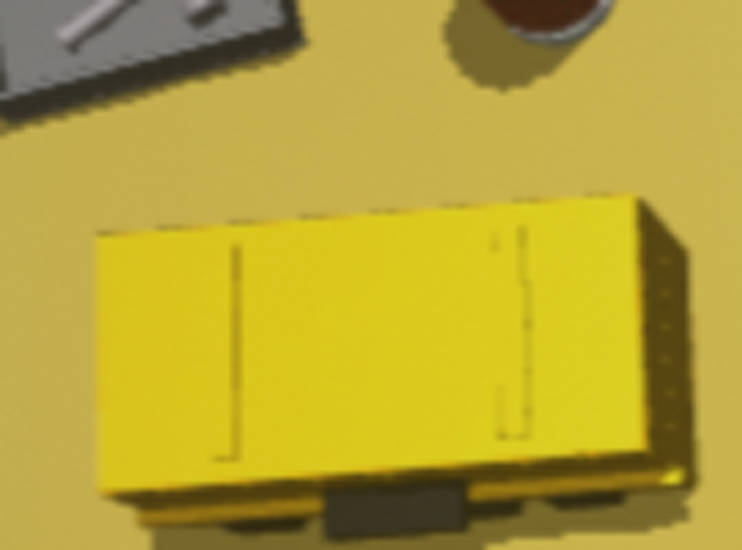

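View pics/s30case.png

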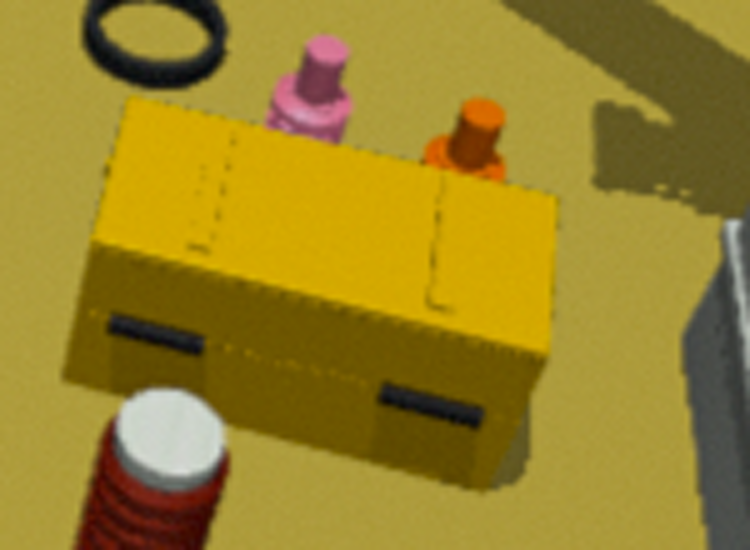

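View pics/t30cell.png

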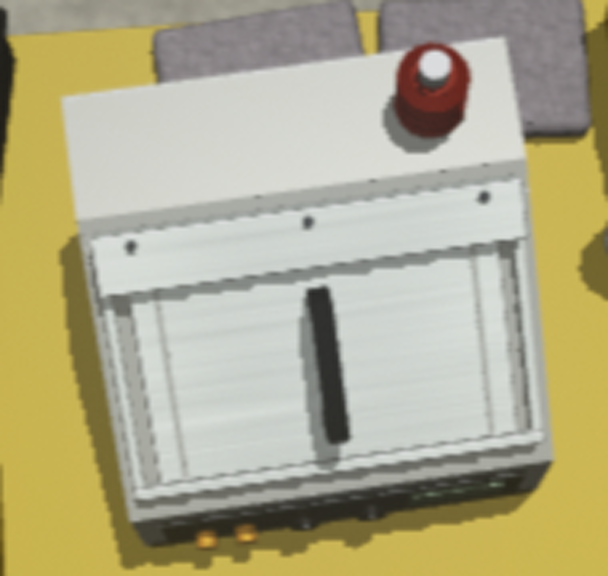

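View pics/t30.png

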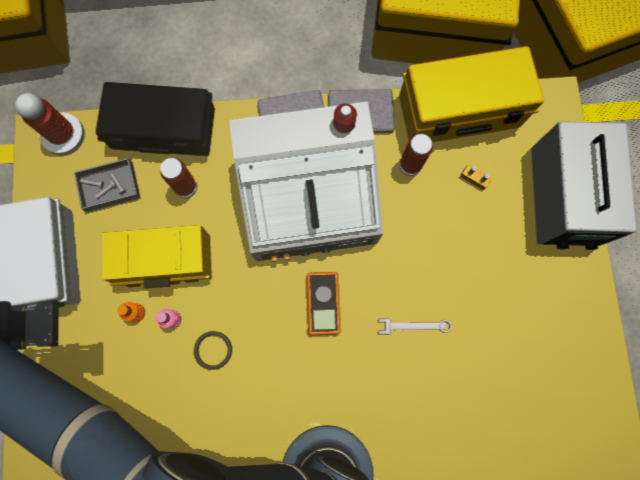

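Run:
```python
from h import *
im=cv2.imread("pics/w25.png"); crop(im,160,135,170,60,4.6,"w25a.png"); crop(im,320,135,170,60,4.6,"w25b.png")
plan([.485,.362,.17],90)
```

```text
t 45.25 pos [0.3624 0.5419 0.2992] tilt 0.54 jaw heading 90.1 gap 0.0002 F [0.7 0.2 0.5] q7 0.53
dx 0.1282 dy -0.1812 dz 0.1217 twist 0.02
```

View pics/w25a.png

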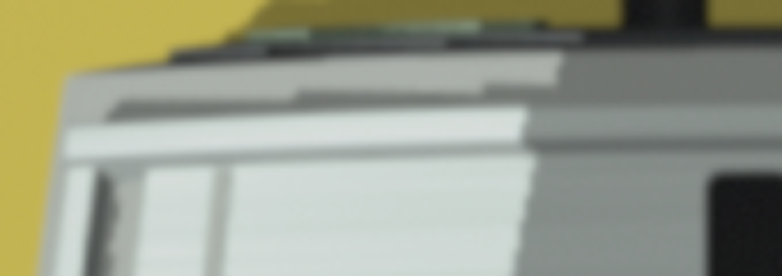

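View pics/w25b.png

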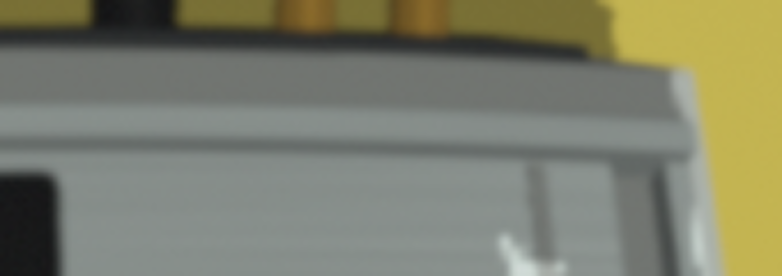

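The cover's lower edge meets the sill evenly, with no gap in either crop. I'll press lightly on the lid once more to confirm it is fully shut.

Request:
{"op": "jog_arm", "data": {
  "series": [
    {"claw": 1.0, "dx": 0.0, "dy": -0.03, "dz": 0.02, "twist": 0},
    {"claw": 1.0, "dx": 0.0, "dy": -0.06, "dz": 0.04, "twist": 0},
    {"claw": 1.0, "dx": 0.0, "dy": -0.09, "dz": 0.06, "twist": 0},
    {"claw": 1.0, "dx": 0.0, "dy": -0.12, "dz": 0.08, "twist": 0},
    {"claw": 1.0, "dx": 0.0, "dy": -0.15, "dz": 0.1, "twist": 0},
    {"claw": 1.0, "dx": 0.02, "dy": -0.18, "dz": 0.122, "twist": 0},
    {"claw": 1.0, "dx": 0.06, "dy": -0.181, "dz": 0.122, "twist": 0},
    {"claw": 1.0, "dx": 0.1, "dy": -0.181, "dz": 0.122, "twist": 0},
    {"claw": 1.0, "dx": 0.13, "dy": -0.181, "dz": 0.122, "twist": 0},
    {"claw": 1.0, "dx": 0.15, "dy": -0.181, "dz": 0.122, "twist": 0},
    {"claw": 1.0, "dx": 0.165, "dy": -0.181, "dz": 0.122, "twist": 0},
    {"claw": 1.0, "dx": 0.172, "dy": -0.181, "dz": 0.122, "twist": 0},
    {"claw": 1.0, "dx": 0.174, "dy": -0.181, "dz": 0.122, "twist": 0},
    {"claw": 1.0, "dx": 0.176, "dy": -0.181, "dz": 0.122, "twist": 0},
    {"claw": 1.0, "dx": 0.176, "dy": -0.181, "dz": 0.122, "twist": 0}
  ],
  "squeeze": 20
}}

```text
time: 46.5
position: [0.4864, 0.3624, 0.1231]
ee_rot: [1.032, 1.56, 1.033]
ft_force: [-0.2, 0.5, -0.5]
finger_gap: -0.0001
```

Run:
```python
from h import *
plan([.485,.362,.116],90)
```

```text
t 46.50 pos [0.4864 0.3624 0.1231] tilt 0.62 jaw heading 90.1 gap -0.0001 F [-0.2  0.5 -0.5] q7 0.90
dx 0.0070 dy -0.0005 dz -0.0014 twist 0.01
```

Request:
{"op": "jog_arm", "data": {
  "series": [
    {"claw": 1.0, "dx": 0.001, "dy": 0, "dz": 0, "twist": 0},
    {"claw": 1.0, "dx": 0.002, "dy": 0, "dz": 0, "twist": 0},
    {"claw": 1.0, "dx": 0.003, "dy": 0, "dz": 0, "twist": 0},
    {"claw": 1.0, "dx": 0.004, "dy": 0, "dz": 0, "twist": 0},
    {"claw": 1.0, "dx": 0.005, "dy": 0, "dz": 0, "twist": 0},
    {"claw": 1.0, "dx": 0.0055, "dy": 0, "dz": 0, "twist": 0},
    {"claw": 1.0, "dx": 0.0055, "dy": 0, "dz": 0, "twist": 0}
  ],
  "squeeze": 20
}}

```text
time: 47.08
position: [0.4865, 0.3627, 0.1189]
ee_rot: [1.029, 1.559, 1.03]
ft_force: [-2.5, -1.1, 7.3]
finger_gap: 0.0004
```

Request:
{"op": "jog_arm", "data": {
  "series": [
    {"claw": 1.0, "dx": -0.005, "dy": 0, "dz": 0, "twist": 0},
    {"claw": 1.0, "dx": -0.02, "dy": 0, "dz": 0, "twist": 0},
    {"claw": 1.0, "dx": -0.05, "dy": 0, "dz": 0, "twist": 0},
    {"claw": 1.0, "dx": -0.09, "dy": 0, "dz": 0, "twist": 0},
    {"claw": 1.0, "dx": -0.13, "dy": 0, "dz": 0, "twist": 0},
    {"claw": 1.0, "dx": -0.17, "dy": 0, "dz": 0, "twist": 0},
    {"claw": 1.0, "dx": -0.17, "dy": 0, "dz": 0, "twist": 0},
    {"claw": 1.0, "dx": -0.17, "dy": 0, "dz": 0, "twist": 0},
    {"claw": 1.0, "dx": -0.17, "dy": 0, "dz": 0, "twist": 0}
  ],
  "squeeze": 20
}}

```text
time: 47.83
position: [0.4851, 0.3608, 0.2886]
ee_rot: [1.052, 1.56, 1.053]
ft_force: [-0.4, -0.3, -0.6]
finger_gap: 0.0003
```

Run:
```python
from h import *
from rig import ctrl
cv2.imwrite("pics/s31.png",ctrl.capture("scene"))
plan([.48,.36,.29],90)
```

```text
t 47.88 pos [0.4848 0.3605 0.2876] tilt 0.52 jaw heading 90.1 gap 0.0003 F [-0.3 -0.2 -0.1] q7 0.89
dx -0.0025 dy -0.0005 dz -0.0048 twist 0.01
```

View pics/s31.png

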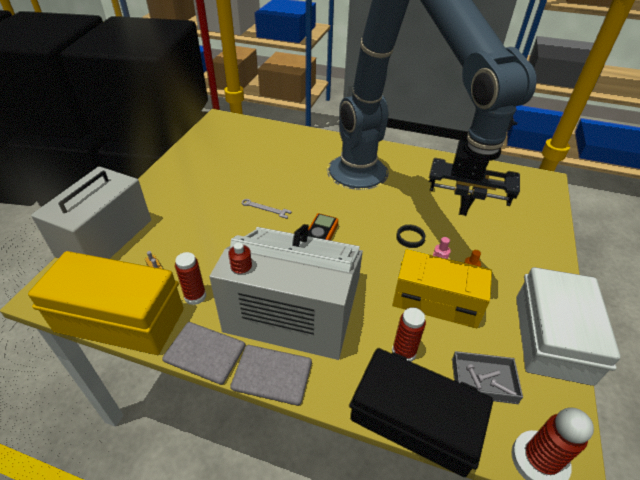

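The scene view shows the case shut (445,285), the cover fitted with its handle at (300,235), and the bench items where they were. The hand is clear of everything.

```bash
python3 -c "
from rig import ctrl
print(ctrl.close_job())"
```

```text
the job is handed in; nothing more can be done
None
```

The job is handed in at about 48 s of the 208 s allowed; the hand-in gave no verdict.

- **Insulators:** There were three. I lowered each through the port and set it down with light contact (about 2–5 N on the wrist). The wrist picture taken afterwards showed all three standing upright. No reading at the end of a move suggested the rim was touched on the way in, though I could not measure rim contact directly.
- **Cover:** I tilted it to about 18° to the slope by letting its leading edge pivot against the rim, tucked that edge under the ledge, swung it flat and slid it down. Close-up pictures show its lower edge meeting the sill evenly, with no gap. Wrist forces at the end of each move were at most about 7 N.
- **Lid:** I pushed it down slowly along its arc, and it reached its stop at 14 N. A second light press met firm resistance at 7 N with the fingertip at 118.9 mm, against a nominal 118 mm.
- **One disagreement:** The pictures put the shut lid about 2 px (roughly 3 mm) farther from the robot than my model predicted. The shift is nearly the same at its front and back edges, so I take it as a small error in my estimate of the case position, not an open lid.
- **Other items:** The last overview pictures show the other bench items where they started. The cover had not been knocked aside before I picked it up.

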